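# Put the cleaned camping stove back together

### The arm

A 7-joint arm with a two-finger parallel gripper is mounted at the origin on the work surface. World frame = base frame: x ahead of the robot, y to its left, z up, the work surface at z = 0. Lengths are in m, angles in rad, forces in N, time in s.
With the tool pointing down it reaches from about 0.4 to 0.85 m from the base axis. Payload 10.4 kg.
Tool frame: the origin (TCP) lies midway between the tips of the shut fingers; the grasp point (between the pads) lies 19 mm behind it; z points along the fingers, y is the direction in which the jaws open and shut (so a half turn about z gives the same grasp; the last joint's range is limited). The gripper opens to 87 mm and grips with 3 to 60 N. Pads are 19 mm wide; open, the fingers measure 117 mm over their backs; the gripper's body (75 mm by 190 mm) begins 51 mm behind the grasp point.
Start: joints at [-1.232, 0.332, -0.065, 1.46, 0.022, 1.35, -0.088], TCP at [0.221, 0.585, 0.223] pointing down, gripper open.
Joint ranges: [-2.6, 2.6], [-0.5, 2.12], [-1.47, 1.34], [0.16, 2.42], [-1.27, 4.41], [0.06, 2.06], [-2.6, 2.6]. Speed limits (rad/s): [2.22, 2.22, 2.79, 2.79, 3.14, 3.14, 3.14].

### API

Orientations are given as a unit quaternion [w, x, y, z].
In Python, from rig import * gives the robot as it stands.
- The arm moves only by the tool send_rows, never from a script. Its argument "targets" is text: rows parted by semicolons, each of 7 numbers parted by spaces: the closure, from 0 (fully open) to 1 (shut), then the shift along the tool's x, y, z each as a share of 50 mm, from -1 to 1, then the turn, a rotation vector about the tool's x, y, z each as a share of 0.08 rad, from -1 to 1. In form: gripper dx dy dz ax ay az; .... A call has exactly 5 rows; each row shifts and turns the commanded pose from where the row before left it, along the tool's axes as they then stand; what a row does not reach is not made up. A row lasts 1/10 s, in which the tool goes at most 50 mm and 8.59 degrees, less where a joint would pass 70% of its speed; a pose out of reach is approached as far as the arm can. A call with a number of a shift or a turn outside -1 to 1 is refused whole. A call with a gripper value outside its range is refused whole. The fingers move at their own pace and stop on an object; "force" is the grip in N (left out, the last holds). Time passes only in rows, so rows that do not move let the fingers close, or fill a call up. It gives the time, the measured TCP pose, the force and the opening at its end, in the units of the state.
- get_state(): the state, without advancing time (a new reading comes with each control period).
- read_camera(name): name is "scene" or "top"; returns the picture (384x512x3 uint8, blue, green, red); there is no depth.
- get_calibration(name): a dict with "fov_y" (degrees; the focal length in pixels is half the picture's height over the tangent of half this angle, whatever the lens; pixels are square), "cx", "cy" (the principal point, pixels), "k1" (the pictures are not rectified: a ray, as slopes to the right and down, at radius r is drawn at 1 + k1 r^2 times it, then the intrinsics apply), "origin" and "orientation" of the camera in the world. Camera axes: x right, y down, z forward; pixel columns grow to the right and rows downward; lengths in m; the calibration is good to about 2 mm. A picture is of the moment at which its call begins. get_calibration takes no time and is no camera call.
- close_job(): hands the job in, once; it reports no verdict.
Trained networks look in the newest picture that a camera, given by its name, has taken for a name from the list of things; names that differ only in an ending like _2 or _b are one class to them, and where a whole thing is asked for, a point or a joint stands for the part that bears it (a point fixed in the world has none). Each returns a list of dicts, best first, with "confidence" (0 to 1); they miss things now and then, are a little off and sometimes report something else, mostly with a low value. They report only what shows in the picture. A call takes as long as a camera call. They do not tell look-alikes from the thing itself.
- recognise(camera, label): "extent" ([left, top, width, height] in pixels, round what is visible of it).
- silhouettes(camera, label): "region" (384x512 bool, what is visible of it) and "extent" ([left, top, width, height] in pixels, round what is visible of it).
- tip_of(camera, label): "position" ([column, row] in pixels: a listed point, or the origin of a listed thing).
The state is a dict: "clock": time; "joints": joint angles; "qd": joint speeds; "joint_efforts": joint torques, N m; "tool_pos": TCP position; "tool_rot": TCP orientation; "ft_force": force on the tool from outside, world axes, zero at the start; "torque": the same for the moment, N m; "gripper_width": opening from 0.0 (shut) to 1.0 (fully open).
Only numpy, scipy, OpenCV 4.12 (cv2) and the standard library are available. Lean on these libraries where they do the work, as an engineer would, in place of code of your own. Each camera call takes 0.05 s, during which the arm holds its last target. There are 200 camera calls.

### The job

Put the camping stove back together after its cleaning: build the bare burner up from the three loose discs, largest at the bottom and smallest on top, flat and centred on the burner seat. Also push every loose knob fully home, until it snaps, onto a spindle of its own (any spindle will do) and turn each fitted knob clockwise to off, leaving the other things on the bench where they are.

Things in the scene. Friction and masses are not known exactly. Their poses are not given: they have to be found in the camera images.
- stove: Fixed grey steel camping stove, 260 mm (x) by 340 mm (y), flat top 50 mm high; origin under its centre. On its front strip (robot side, local x = -85 mm) stand three spindles at local y = +100, 0, -100 mm; behind (local x = +45 mm, y = +-85 mm) are two burner places, one bare, one finished.
- seat_top (a point): Centre of the top of the bare burner seat: a fixed flat steel plate 90 mm across, 8 mm above the stove top (58 mm above the bench), no rim. z up. It may be on the left or on the right of the stove.
- burner: The finished burner at the other place, fixed: the same seat with the three discs already on it, 50 mm tall above the stove top. Origin at its foot on the stove top.
- disc_big: Largest burner disc, brass, 66 mm across; the bottom of the stack. A plain flat solid disc 14 mm thick, lying flat on the bench. Origin: centre of its underside, z along its axis. 260 g or so.
- disc_mid: Middle burner disc, steel with small slots round the rim, 58 mm across; goes on the largest. A plain flat solid disc 14 mm thick, lying flat on the bench. Origin: centre of its underside, z along its axis. 200 g or so.
- disc_small: Smallest burner disc (the cap), dark steel, 50 mm across; goes on top. A plain flat solid disc 14 mm thick, lying flat on the bench. Origin: centre of its underside, z along its axis. 150 g or so.
- knob1: Loose black knob (2 or 3 there, all alike). Skirt 60 mm across, 27 mm high; on it a grip bar 20 mm wide, 27 to 49 mm up, from 26 mm behind to 36 mm ahead of the axis along x, white line on its nose (+x). Origin: centre of the underside, z up. D-bore from below: 30 mm across, flat 7.7 mm from the axis on the nose (+x) side, 10 mm deep, wider cavity above.
- knob2: Loose black knob (2 or 3 there, all alike). Skirt 60 mm across, 27 mm high; on it a grip bar 20 mm wide, 27 to 49 mm up, from 26 mm behind to 36 mm ahead of the axis along x, white line on its nose (+x). Origin: centre of the underside, z up. D-bore from below: 30 mm across, flat 7.7 mm from the axis on the nose (+x) side, 10 mm deep, wider cavity above.
- knob3: Loose black knob (2 or 3 there, all alike). Skirt 60 mm across, 27 mm high; on it a grip bar 20 mm wide, 27 to 49 mm up, from 26 mm behind to 36 mm ahead of the axis along x, white line on its nose (+x). Origin: centre of the underside, z up. D-bore from below: 30 mm across, flat 7.7 mm from the axis on the nose (+x) side, 10 mm deep, wider cavity above.
- spindle1_base (a point): Foot of the left (local y = +100 mm) D-spindle, on its axis at the stove top. z up; x points to the flat of the D (white tick at the foot) and turns with it. Steel, 28 mm across, flat 7 mm from the axis, 22 mm tall, top 6 mm tapered by 3 mm. Two sprung balls 14 mm up resist (about 10 N down), then the knob snaps home: origin here, underside on the stove top.
- spindle1 (a joint): Turn of the left (local y = +100 mm) spindle: 0 = off (a stop; flat facing along the stove's +x, away from the robot), growing counter-clockwise seen from above, to 1.6 rad. Starts at 0.4 to 1.1, turns stiffly (0.06 N m), stays where left. A fitted knob has up to 0.2 rad of play on it.
- spindle2_base (a point): Foot of the middle D-spindle, on its axis at the stove top. z up; x points to the flat of the D (white tick at the foot) and turns with it. Steel, 28 mm across, flat 7 mm from the axis, 22 mm tall, top 6 mm tapered by 3 mm. Two sprung balls 14 mm up resist (about 10 N down), then the knob snaps home: origin here, underside on the stove top.
- spindle2 (a joint): Turn of the middle spindle: 0 = off (a stop; flat facing along the stove's +x, away from the robot), growing counter-clockwise seen from above, to 1.6 rad. Starts at 0.4 to 1.1, turns stiffly (0.06 N m), stays where left. A fitted knob has up to 0.2 rad of play on it.
- spindle3_base (a point): Foot of the right (local y = -100 mm) D-spindle, on its axis at the stove top. z up; x points to the flat of the D (white tick at the foot) and turns with it. Steel, 28 mm across, flat 7 mm from the axis, 22 mm tall, top 6 mm tapered by 3 mm. Two sprung balls 14 mm up resist (about 10 N down), then the knob snaps home: origin here, underside on the stove top.
- spindle3 (a joint): Turn of the right (local y = -100 mm) spindle: 0 = off (a stop; flat facing along the stove's +x, away from the robot), growing counter-clockwise seen from above, to 1.6 rad. Starts at 0.4 to 1.1, turns stiffly (0.06 N m), stays where left. A fitted knob has up to 0.2 rad of play on it.
- hammer: Claw hammer lying beyond the stove, 300 mm long, handle towards its -x. Leave alone. Origin at its underside.
- level: Yellow aluminium spirit level, 230 x 24 x 50 mm high, long side along x. Leave alone. Origin at its underside.
- nail_tin: Closed tin of roofing nails, 76 mm across, 60 mm high. Leave alone. Origin at its underside.
- peg1: Wooden peg lying on the bench, 128 mm long (x), 22 mm thick. Leave alone. Origin at its underside.
- peg2: Another wooden peg, 128 mm long (x), 22 mm thick. Leave alone. Origin at its underside.
Mind the look-alikes: they are no part of the job. What is shaped like the knob1 but blue or red is not meant.

How it is judged:
By the outcome, as a careful person would: the job done as asked, in the order asked, and still so for the second after the job is handed in, with the robot touching nothing.
Of knob1, knob2, knob3 only 2 to 3 are there at a start; the rules pass over those that are not, and their reading is None.
At some moment in a run one of disc_big, disc_mid, disc_small, knob1, knob2, knob3 may be knocked a few centimetres aside while the robot is not near it.
It also fails if it takes over 210 s, if anything falls off the work surface, if the arm or the gripper's body presses on something with over 40 N, if the wrist force passes 120 N, or if a joint passes its speed limit or range.

## Working session

There is one attempt and no reset: what is moved stays moved. The work goes in short steps, Python scripts to look and compute and a tool call to move; the robot and the scene stay as the last step left them, time stands still between calls to the robot, and variables do not carry over. Pictures are saved under pics/ and viewed, about 12 in all and at most 16, crops included, and the job is handed in when it is done.

Besides the shell and the picture viewer there is one more tool, called after "Emit:" as name(argument=value, ...) on one line, values as JSON. send_rows: Moves the arm, as the interface text tells. Shift numbers are shares of 50 mm and turn numbers shares of 0.08 rad, none past 1 either way. Its arguments: {"type":"object","properties":{"targets":{"type":"string"},"force":{"type":"number"}},"required":["targets"]}

```bash
ls; mkdir -p pics; python3 - <<'E'
from rig import *
import cv2,json
for n in("scene","top"):
    im=read_camera(n); cv2.imwrite(f"pics/{n}0.png",cv2.resize(im,(800,600),interpolation=cv2.INTER_CUBIC)); cv2.imwrite(f"pics/{n}0_raw.png",im)
    print(n,get_calibration(n))
    for l in("disc_big","disc_mid","disc_small","knob1","seat_top","burner","spindle1_base","stove"):
        try: print(l,[( [round(float(v)) for v in d["position"]],round(d["confidence"],2)) for d in tip_of(n,l)])
        except Exception as e: print(l,e)
print(get_state())
E
```

```text
pics
scene {'fov_y': 51.00995210953961, 'cx': 260.40673358165816, 'cy': 189.5568528970369, 'k1': -0.015339130714549567, 'origin': array([ 1.23512463, -0.14727128,  1.16206954]), 'orientation': array([-0.2338725 ,  0.76715049,  0.57288037, -0.16909124])}
disc_big [([308, 158], 0.76), ([219, 217], 0.65)]
disc_mid [([148, 245], 0.85), ([330, 191], 0.43)]
disc_small [([145, 193], 0.47)]
knob1 [([113, 224], 0.76), ([202, 190], 0.73), ([329, 190], 0.7), ([380, 163], 0.7), ([382, 139], 0.59), ([350, 158], 0.54), ([339, 136], 0.48), ([260, 174], 0.22)]
seat_top [([219, 218], 0.82)]
burner [([268, 207], 0.92), ([125, 272], 0.32)]
spindle1_base [([260, 178], 0.68), ([204, 187], 0.48)]
stove [([238, 210], 0.9)]
top {'fov_y': 47.32544007091357, 'cx': 256.3697691956161, 'cy': 189.14397685442137, 'k1': -0.09666502110868302, 'origin': array([0.4145838 , 0.09274553, 1.42254978]), 'orientation': array([-0.03110357,  0.71421027, -0.69844207,  0.03339062])}
disc_big [([148, 244], 0.74), ([189, 228], 0.64), ([312, 170], 0.18)]
disc_mid [([382, 182], 0.61)]
disc_small [([373, 236], 0.72)]
knob1 [([101, 2
[... 275 characters left out ...]
 array([-1.23163686,  0.33216361, -0.06470626,  1.46004737,  0.02157089,
        1.34990779, -0.08845863]), 'qd': array([ 6.91616085e-04,  1.14835687e-03, -1.17528643e-04, -1.95323652e-05,
       -5.77260942e-04,  1.70722381e-03,  6.26599901e-04]), 'joint_efforts': array([ 2.23805573e-04, -6.23054552e+01,  2.45701504e-02, -3.90128481e+01,
       -6.12128852e-02,  3.11192544e-02, -4.85900216e-06]), 'tool_pos': array([0.22118436, 0.58459957, 0.22262343]), 'tool_rot': array([-1.17910548e-05,  1.79873852e-01,  9.83689682e-01,  8.59685209e-05]), 'ft_force': array([ 0.21927564, -0.43631862, -0.65451379]), 'torque': array([ 0.02551786, -0.03417927,  0.02365246]), 'gripper_width': 1.001910261070259}
```

View pics/top0.png

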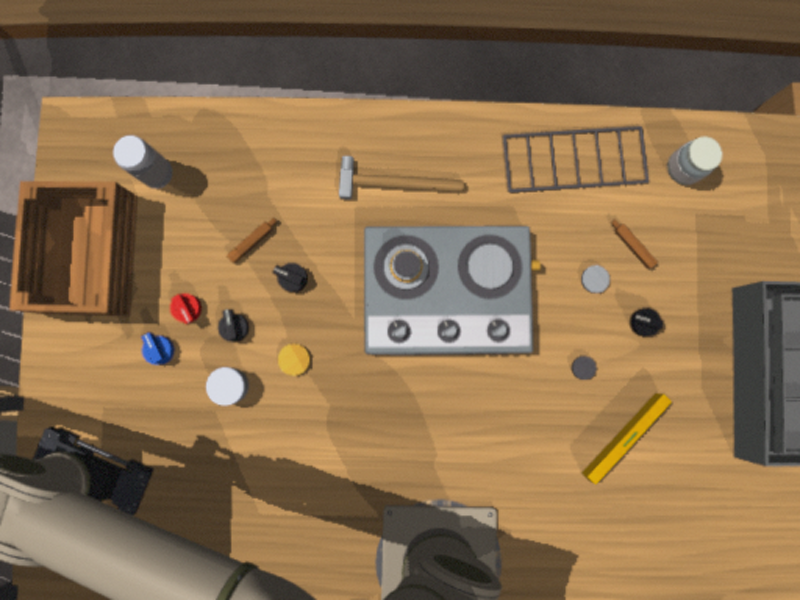

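View pics/scene0.png

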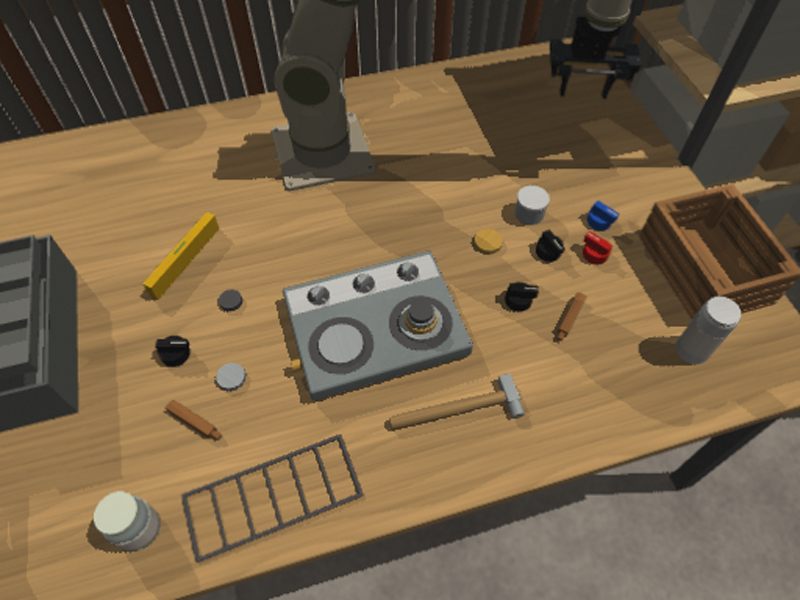

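```bash
cat > h.py <<'E'
from rig import *
import numpy as np, cv2
from scipy.spatial.transform import Rotation as R
from scipy.optimize import least_squares
CAL={n:get_calibration(n) for n in("scene","top")}
def rot(q): return R.from_quat([q[1],q[2],q[3],q[0]])
def KD(n):
    c=CAL[n]; f=192/np.tan(np.radians(c["fov_y"])/2)
    return np.array([[f,0,c["cx"]],[0,f,c["cy"]],[0,0,1.]]),np.array([c["k1"],0,0,0.])
def proj(n,P):
    K,D=KD(n); r=rot(CAL[n]["orientation"]).inv()
    p=r.apply(np.atleast_2d(P)-CAL[n]["origin"])
    return cv2.projectPoints(p.reshape(-1,1,3),np.zeros(3),np.zeros(3),K,D)[0].reshape(-1,2)
def hit(n,uv,z):
    K,D=KD(n); u=cv2.undistortPoints(np.array(uv,float).reshape(-1,1,2),K,D).reshape(-1,2)
    d=rot(CAL[n]["orientation"]).apply(np.c_[u,np.ones(len(u))]); o=CAL[n]["origin"]
    return (o+d*((z-o[2])/d[:,2:]))[:,:2]
def cyl(r,z0,z1,x=0,y=0):
    a=np.linspace(0,2*np.pi,48,endpoint=False); c=np.c_[x+r*np.cos(a),y+r*np.sin(a)]
    return np.vstack([np.c_[c,0*a+z] for z in(z0,z1)])
def maskof(n,parts):
    m=np.zeros((384*4,512*4),np.uint8)
    for P in parts: cv2.fillPoly(m,[cv2.convexHull((proj(n,P)*4+1.5).round().astype(np.int32))],1)
    return m
def cent(m,s=1):
    v,u=np.nonzero(m); return np.array([u.mean(),v.mean()])/s-(1.5/4 if s==4 else 0)
def kparts(x,y,t):
    c,s=np.cos(t),np.sin(t)
    b=np.array([[a,w,z] for a in(-.026,.036) for w in(-.01,.01) for z in(.027,.049)])
    b=np.c_[x+b[:,0]*c-b[:,1]*s,y+b[:,0]*s+b[:,1]*c,b[:,2]]
    return [cyl(.03,0,.027,x,y),b]
DIA=dict(disc_big=.066,disc_mid=.058,disc_small=.05)
def fit(n,mask,parts,p):
    c=cent(mask); p=np.array(p,float)
    for _ in range(4):
        p+= hit(n,c,.01)[0]-hit(n,cent(maskof(n,parts(*p)),4),.01)[0]
    return p
def to(x=None,y=None,z=None,yaw=None):
    """remaining shift/turn in tool units (yaw: world angle of tool x)"""
    s=get_state(); p=s["tool_pos"]; q=rot(s["tool_rot"]); M=q.as_matrix()
    t=np.array([p[i] if v is None else v for i,v in enumerate((x,y,z))])
    d=q.inv().apply(t-p)/.05
    cur=np.arctan2(M[1,0],M[0,0]); dy=0 if yaw is None else (yaw-cur+np.pi)%(2*np.pi)-np.pi
    print("pos",p.round(4),"yaw",round(cur,3),"F",s["ft_force"].round(1),"Tz",s["torque"].round(2),"g",round(s["gripper_width"]*87,1),"t",round(s["clock"],1),"j7",s["joints"][6].round(2))
    print("  tool-units shift",d.round(3),"turn z",round(-dy/.08,2),"tilt",np.degrees(np.arccos(-M[2,2])).round(2))
E
python3 - <<'E'
from h import *
ims={n:read_camera(n) for n in CAL}
for l in("disc_big","disc_mid","disc_small","knob1"):
    for n in CAL:
        for d in silhouettes(n,l):
            m=d["region"]; 
            if l!="knob1":
                r=DIA[l]/2; p=fit(n,m,lambda x,y:[cyl(r,0,.014,x,y)],hit(n,cent(m),.007)[0]); a=maskof(n,[cyl(r,0,.014,*p)]).sum()/16
            else: p=fit(n,m,lambda x,y:kparts(x,y,0),hit(n,cent(m),.02)[0]); a=maskof(n,kparts(*p,0)).sum()/16
            v,u=np.nonzero(m); col=ims[n][v,u].mean(0).round()
            print(l,n,round(d["confidence"],2),cent(m).round(1),p.round(4),"r",np.hypot(*p).round(3),"area ratio",round(m.sum()/a,2),col)
st={}
for n in CAL:
    for l,z in(("seat_top",.058),("burner",.05),("spindle1_base",.05),("stove",0)):
        for d in tip_of(n,l): print(l,n,round(d["confidence"],2),hit(n,d["position"],z)[0].round(4))
def crop(n,c,w=20,h=None,s=266):
    return cv2.resize(cv2.getRectSubPix(ims[n],(2*w,2*w),tuple(map(float,c))),(s,s),interpolation=cv2.INTER_CUBIC)
top=[crop("top",c) for c in((187,177),(149,208),(413,206))]
sc=[crop("top",c) for c in((255,211),(287,211),(319,211))]
cv2.imwrite("pics/c1.png",np.vstack([np.hstack(top),np.hstack(sc)]))
E
```

```text
disc_big scene 0.7 [311.9 153.8] [0.4062 0.3077] r 0.51 area ratio 0.87 [ 60. 128. 165.]
disc_big top 0.58 [187.7 229.5] [0.4086 0.3079] r 0.512 area ratio 0.93 [ 66. 167. 210.]
disc_big top 0.44 [259.7 170.8] [0.6041 0.08  ] r 0.609 area ratio 1.83 [116. 120. 125.]
disc_mid scene 0.68 [147.2 240.5] [ 0.5889 -0.3185] r 0.67 area ratio 0.78 [146. 151. 148.]
disc_mid scene 0.67 [232.  180.8] [ 0.4409 -0.0029] r 0.441 area ratio 0.72 [102. 104. 105.]
disc_mid scene 0.5 [340.1 130.8] [0.3313 0.4515] r 0.56 area ratio 2.27 [130. 135. 136.]
disc_mid top 0.58 [380.7 178.5] [ 0.5885 -0.3176] r 0.669 area ratio 1.01 [157. 157. 159.]
disc_small scene 0.68 [339.8 130.8] [0.3312 0.4504] r 0.559 area ratio 3.23 [128. 133. 135.]
disc_small scene 0.43 [147.4 191.6] [ 0.4034 -0.2926] r 0.498 area ratio 0.88 [69. 71. 74.]
disc_small scene 0.42 [232.5 181. ] [ 0.4424 -0.0015] r 0.442 area ratio 0.75 [90. 92. 92.]
disc_small top 0.67 [373.3 235.1] [ 0.403 -0.293] r 0.498 area ratio 1.05 [82. 86. 95.]
disc_small top 0.28 [286.2 188. ] [ 0.5501 -0.0071] r 0.55 area ratio 38.16 [141. 140. 138.]
knob1 scen
[... 533 characters left out ...]
.4213 0.5931] r 0.728 area ratio 0.93 [152.  86.  55.]
knob1 top 0.62 [149.  208.6] [0.4702 0.4346] r 0.64 area ratio 0.81 [54. 54. 55.]
knob1 top 0.56 [118.4 196.7] [0.5061 0.5367] r 0.738 area ratio 0.95 [ 46.  54. 173.]
seat_top scene 0.94 [ 0.5905 -0.0897]
burner scene 0.87 [0.5972 0.0844]
spindle1_base scene 0.71 [0.5014 0.4039]
spindle1_base scene 0.7 [0.5961 0.3019]
spindle1_base scene 0.51 [0.4749 0.0839]
spindle1_base scene 0.32 [ 0.5284 -0.4156]
stove scene 0.82 [ 0.5495 -0.0022]
seat_top top 0.63 [ 0.6032 -0.0827]
burner top 0.57 [0.5998 0.0833]
spindle1_base top 0.56 [0.4725 0.0994]
stove top 0.6 [5.574e-01 3.000e-04]
stove top 0.3 [ 0.5009 -0.4261]
stove top 0.16 [0.4202 0.3063]
```

View pics/c1.png

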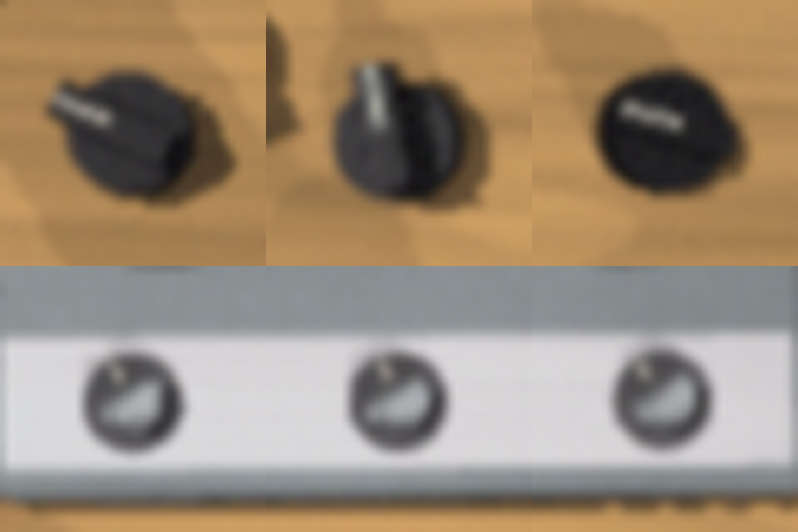

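```bash
cat > stove.py <<'E'
from h import *
def box(x,y,t):
    b=np.array([[a*.13,w*.17,z] for a in(-1,1) for w in(-1,1) for z in(0,.05)]); c,s=np.cos(t),np.sin(t)
    return [np.c_[x+b[:,0]*c-b[:,1]*s,y+b[:,0]*s+b[:,1]*c,b[:,2]]]
def L(p,lx,ly):
    c,s=np.cos(p[2]),np.sin(p[2]); return np.array([p[0]+lx*c-ly*s,p[1]+lx*s+ly*c])
if __name__=="__main__":
    from scipy.optimize import minimize
    for n in CAL:
        im=read_camera(n); m=silhouettes(n,"stove")[0]["region"]
        M=cv2.resize(m.astype(np.uint8),None,fx=4,fy=4,interpolation=cv2.INTER_NEAREST)
        f=lambda p:-(lambda a:(a&M).sum()/(a|M).sum())(maskof(n,box(p[0]/10,p[1]/10,p[2]/10)))
        r=minimize(f,[5.55,0,.2],method="Nelder-Mead",options=dict(initial_simplex=[[5.55,0,.2],[5.65,0,.2],[5.55,.1,.2],[5.55,0,.5]]))
        p=r.x/10; print(n,"stove",p.round(4),"IoU",-r.fun)
        g=cv2.cvtColor(im,cv2.COLOR_BGR2GRAY)
        for ly in(.1,0,-.1):
            q=L(p,-.085,ly); uv=proj(n,[*q,.05])[0]
            S=8;w=14; c=cv2.resize(cv2.getRectSubPix(g,(2*w,2*w),tuple(uv)),None,fx=S,fy=S,interpolation=cv2.INTER_CUBIC)
            d=(c<150).astype(np.uint8); k,lab,st,ce=cv2.connectedComponentsWithStats(d)
            j=min(range(1,k),key=lambda i:np.hypot(*(ce[i]-w*S))-st[i,4]*.01)
            ct=max(cv2.findContours((lab==j).astype(np.uint8),cv2.RETR_EXTERNAL,cv2.CHAIN_APPROX_NONE)[0],key=len)
            e=cv2.fitEllipse(ct); c0=(np.array(e[0])+.5)/S-.5-(w-.5)+uv
            print("  ring",ly,hit(n,c0,.05)[0].round(4),"pred",q.round(4),"size px",np.array(e[1]).round(1)/S)
        # seat/burner dark rings
        for ly in(.085,-.085): print("  place",ly,L(p,.045,ly).round(4))
E
python3 stove.py; python3 -c "
from h import *
to(.408,.308,.12,np.pi)"
```

```text
scene stove [ 0.5531 -0.0052  0.0187] IoU 0.8170413662000597
  ring 0.1 [0.4712 0.0919] pred [0.4663 0.0932] size px [11.3375 14.75  ]
  ring 0 [ 0.4742 -0.008 ] pred [ 0.4681 -0.0068] size px [11.525 14.875]
  ring -0.1 [ 0.4771 -0.1076] pred [ 0.47   -0.1068] size px [11.7625 14.9875]
  place 0.085 [0.5965 0.0806]
  place -0.085 [ 0.5997 -0.0894]
top stove [ 0.5554 -0.005   0.0259] IoU 0.8271802161918703
  ring 0.1 [0.4698 0.0923] pred [0.4678 0.0928] size px [14.775  15.0375]
  ring 0 [ 0.4726 -0.0074] pred [ 0.4704 -0.0072] size px [14.6    15.0625]
  ring -0.1 [ 0.4756 -0.1074] pred [ 0.473  -0.1071] size px [14.6125 15.075 ]
  place 0.085 [0.5982 0.0812]
  place -0.085 [ 0.6026 -0.0888]
pos [0.2212 0.5846 0.2226] yaw 2.78 F [ 0.3  0.8 -0.9] Tz [-0.01 -0.    0.07] g 86.6 t 2.0 j7 -0.09
  tool-units shift [-5.452 -3.851  2.051] turn z -4.52 tilt 0.01
```

Emit:
send_rows(targets="0 -0.545 -0.385 0.15 0 0 0;0 -0.545 -0.385 0.15 0 0 0;0 -0.545 -0.385 0.15 0 0 0;0 -0.545 -0.385 0.15 0 0 0;0 -0.545 -0.385 0.15 0 0 0", force=20)

```text
clock: 2.5
tool_pos: [0.3152, 0.4452, 0.1849]
tool_rot: [0.0, 0.18, 0.984, 0.0]
ft_force: [-0.3, 0.4, -0.3]
gripper_width: 1.003
```

Emit:
send_rows(targets="0 -0.545 -0.385 0.15 0 0 0;0 -0.545 -0.385 0.15 0 0 0;0 -0.545 -0.385 0.15 0 0 0;0 -0.545 -0.385 0.15 0 0 0;0 -0.545 -0.385 0.15 0 0 0")

```text
clock: 3.0
tool_pos: [0.4086, 0.3069, 0.1475]
tool_rot: [0.0, 0.18, 0.984, 0.0]
ft_force: [-0.7, 0.2, -0.4]
gripper_width: 0.998
```

Emit:
send_rows(targets="0 0 0 0 0 0 -0.9;0 0 0 0 0 0 -0.9;0 0 0 0 0 0 -0.9;0 0 0 0 0 0 -0.9;0 0 0 0 0 0 -0.9")

```text
clock: 3.5
tool_pos: [0.408, 0.3081, 0.1477]
tool_rot: [0.0, -0.001, 1.0, 0.0]
ft_force: [1.3, 0.1, -0.1]
gripper_width: 1.001
```

```bash
python3 - <<'E'
from h import *
to(.408,.308,.004,np.pi)
n="scene"
read_camera(n)
for d in silhouettes(n,"disc_big"):
    m=d["region"]; print(fit(n,m,lambda x,y:[cyl(.033,0,.014,x,y)],hit(n,cent(m),.007)[0]))
im=read_camera("top")
S=4
for n,im in(("top",im),("scene",read_camera("scene"))):
    uv=proj(n,[.605,-.089,.058])[0]; g=cv2.cvtColor(im,cv2.COLOR_BGR2GRAY); w=28;S=8
    c=cv2.resize(cv2.getRectSubPix(g,(2*w,2*w),tuple(uv)),None,fx=S,fy=S,interpolation=cv2.INTER_CUBIC)
    cv2.imwrite(f"pics/seat_{n}.png",c)
    for name,z,r in(("seat",.058,.025),("ring",.05,.055)):
        # threshold between bright seat and dark ring
        mid=c[w*S,w*S]; d=(c>120).astype(np.uint8)
        k,lab,st,ce=cv2.connectedComponentsWithStats(d if name=="seat" else 1-d)
    lab=cv2.connectedComponents(d)[1]; j=lab[w*S,w*S]
    ct=max(cv2.findContours((lab==j).astype(np.uint8),cv2.RETR_EXTERNAL,cv2.CHAIN_APPROX_NONE)[0],key=len)
    e=cv2.fitEllipse(ct); c0=(np.array(e[0])+.5)/S-.5-(w-.5)+uv
    print(n,"seat",hit(n,c0,.058)[0].round(4),"size",np.array(e[1]).round(1)/S,mid)
E
```

```text
pos [0.408  0.3081 0.1477] yaw -3.14 F [ 1.3  0.1 -0.1] Tz [-0.03  0.01 -0.01] g 87.1 t 3.5 j7 0.85
  tool-units shift [-0.000e+00 -2.000e-03  2.873e+00] turn z 0.01 tilt 0.02
[0.40713123 0.30672988]
[ 0.57859403 -0.08752214]
top seat [ 0.6042 -0.0881] size [28.3125 28.65  ] 181
scene seat [ 0.606  -0.0891] size [24.5125 28.25  ] 163
```

Emit:
send_rows(targets="0 0 0 0.65 0 0 0;0 0 0 0.65 0 0 0;0 0 0 0.65 0 0 0;0 0 0 0.6 0 0 0;0 0 0 0.3 0 0 0")

```text
clock: 4.2
tool_pos: [0.4068, 0.3071, 0.0026]
tool_rot: [-0.001, 0.002, 1.0, -0.001]
ft_force: [-0.1, -1.1, -0.6]
gripper_width: 1.007
```

Emit:
send_rows(targets="1 0 0 0 0 0 0;1 0 0 0 0 0 0;1 0 0 0 0 0 0;1 0 0 0 0 0 0;1 0 0 0 0 0 0", force=15)

```text
clock: 4.7
tool_pos: [0.4086, 0.3085, 0.0062]
tool_rot: [0.001, 0.001, 1.0, 0.001]
ft_force: [-1.8, -1.2, 6.6]
gripper_width: 0.755
```

Emit:
send_rows(targets="0 0 0 0 0 0 0;0 0 0 0 0 0 0;0 0 0 0 0 0 0.5;0 0 0 0 0 0 0.8;0 0 0 0 0 0 1")

```text
clock: 5.2
tool_pos: [0.4079, 0.3081, 0.0051]
tool_rot: [-0.0, 0.094, 0.996, 0.0]
ft_force: [-0.7, 0.6, 0.0]
gripper_width: 0.992
```

Emit:
send_rows(targets="0 0 0 0 0 0 1;0 0 0 0 0 0 1;0 0 0 0 0 0 1;0 0 0 0 0 0 1;0 0 0 0 0 0 1")

```text
clock: 5.7
tool_pos: [0.4078, 0.3082, 0.005]
tool_rot: [-0.0, 0.29, 0.957, 0.0]
ft_force: [-0.1, 0.6, -0.5]
gripper_width: 0.998
```

Emit:
send_rows(targets="0 0 0 0 0 0 1;0 0 0 0 0 0 1;0 0 0 0 0 0 1;0 0 0 0 0 0 1;0 0 0 0 0 0 1")

```text
clock: 6.2
tool_pos: [0.4078, 0.3082, 0.005]
tool_rot: [-0.0, 0.475, 0.88, 0.0]
ft_force: [0.8, 0.4, 0.2]
gripper_width: 0.998
```

Emit:
send_rows(targets="0 0 0 0 0 0 1;0 0 0 0 0 0 1;0 0 0 0 0 0 1;0 0 0 0 0 0 1;0 0 0 0 0 0 1")

```text
clock: 6.7
tool_pos: [0.4078, 0.3082, 0.0051]
tool_rot: [-0.0, 0.64, 0.768, 0.0]
ft_force: [0.6, -0.2, 0.1]
gripper_width: 1.003
```

Emit:
send_rows(targets="0 0 0 0 0 0 1;0 0 0 0 0 0 1;0 0 0 0 0 0 0.33;1 0 0 0 0 0 0;1 0 0 0 0 0 0")

```text
clock: 7.2
tool_pos: [0.4079, 0.3082, 0.0051]
tool_rot: [-0.0, 0.707, 0.707, 0.0]
ft_force: [-0.3, 0.2, -0.4]
gripper_width: 0.894
```

Emit:
send_rows(targets="1 0 0 0 0 0 0;1 0 0 0 0 0 0;1 0 0 0 0 0 0;1 0 0 0 0 0 0;1 0 0 0 0 0 0", force=25)

```text
clock: 7.7
tool_pos: [0.408, 0.3081, 0.0051]
tool_rot: [0.0, 0.708, 0.707, 0.0]
ft_force: [0.7, 0.3, -1.1]
gripper_width: 0.748
```

```bash
python3 -c "
from h import *
to(.605,-.0887,.14,np.pi/2)"
```

```text
pos [0.408  0.3081 0.0051] yaw 1.569 F [ 0.7  0.3 -1.1] Tz [-0.1  -0.13 -0.02] g 65.1 t 7.7 j7 -0.6
  tool-units shift [-7.93   3.951 -2.699] turn z -0.02 tilt 0.01
```

Emit:
send_rows(targets="1 0 0 -0.6 0 0 0;1 0 0 -0.9 0 0 0;1 0 0 -0.9 0 0 0;1 -0.4 0.2 -0.3 0 0 0;1 -0.73 0.36 0 0 0 0")

```text
clock: 8.2
tool_pos: [0.436, 0.2543, 0.1426]
tool_rot: [-0.001, 0.706, 0.709, 0.002]
ft_force: [1.5, -0.9, -4.0]
gripper_width: 0.745
```

Emit:
send_rows(targets="1 -0.8 0.4 0 0 0 0;1 -0.8 0.4 0 0 0 0;1 -0.8 0.4 0 0 0 0;1 -0.8 0.4 0 0 0 0;1 -0.8 0.4 0 0 0 0")

```text
clock: 8.7
tool_pos: [0.5356, 0.0498, 0.1398]
tool_rot: [-0.0, 0.707, 0.707, -0.0]
ft_force: [1.4, 0.6, -3.8]
gripper_width: 0.75
```

Emit:
send_rows(targets="1 -0.8 0.4 0 0 0 0;1 -0.8 0.4 0 0 0 0;1 -0.8 0.4 0 0 0 0;1 -0.4 0.19 0 0 0 0;1 0 0 0 0 0 0")

```text
clock: 9.2
tool_pos: [0.6047, -0.0932, 0.1394]
tool_rot: [0.0, 0.709, 0.705, -0.001]
ft_force: [-0.6, -0.2, -3.1]
gripper_width: 0.751
```

```bash
python3 -c "
from h import *
to(.605,-.0887,.064,np.pi/2)"
```

```text
pos [ 0.6047 -0.0932  0.1394] yaw 1.564 F [-0.6 -0.2 -3.1] Tz [-0.08  0.05 -0.03] g 65.3 t 9.2 j7 0.28
  tool-units shift [0.094 0.008 1.507] turn z -0.08 tilt 0.15
```

Emit:
send_rows(targets="1 0.09 0 0.3 0 0 0;1 0 0 0.5 0 0 0;1 0 0 0.4 0 0 0;1 0 0 0.2 0 0 0;1 0 0 0.1 0 0 0")

```text
clock: 9.7
tool_pos: [0.6039, -0.0825, 0.0634]
tool_rot: [-0.001, 0.707, 0.707, -0.001]
ft_force: [0.6, 1.0, -2.7]
gripper_width: 0.752
```

Emit:
send_rows(targets="1 0 0 0 0 0 0;1 0 0 0.02 0 0 0;1 0 0 0 0 0 0;1 0 0 0 0 0 0;1 0 0 0 0 0 0")

```text
clock: 10.2
tool_pos: [0.6051, -0.0842, 0.0644]
tool_rot: [0.0, 0.708, 0.707, 0.0]
ft_force: [-0.1, -0.1, -2.9]
gripper_width: 0.749
```

```bash
python3 -c "
from h import *
to(.605,-.0887,.0631,np.pi/2)"
```

```text
pos [ 0.6051 -0.0842  0.0644] yaw 1.569 F [-0.1 -0.1 -2.9] Tz [-0.06  0.04  0.04] g 65.2 t 10.2 j7 0.31
  tool-units shift [-0.089 -0.002  0.026] turn z -0.02 tilt 0.04
```

Emit:
send_rows(targets="1 -0.09 0 0 0 0 0;1 0 0 0.026 0 0 0;1 0 0 0 0 0 0;1 0 0 0 0 0 0;1 0 0 0 0 0 0")

```text
clock: 10.7
tool_pos: [0.605, -0.0894, 0.0631]
tool_rot: [0.0, 0.708, 0.706, -0.0]
ft_force: [-1.3, -3.3, 2.7]
gripper_width: 0.746
```

```bash
python3 -c "
from h import *
to(.605,-.0887,.0631,np.pi/2)"
```

```text
pos [ 0.605  -0.0894  0.0631] yaw 1.569 F [-1.3 -3.3  2.7] Tz [-0.95  0.48  0.03] g 64.9 t 10.7 j7 0.32
  tool-units shift [ 0.015 -0.001  0.   ] turn z -0.02 tilt 0.05
```

Emit:
send_rows(targets="0 0 0 0 0 0 0;0 0 0 0 0 0 0;0 0 0 0 0 0 0;0 0 0 -0.5 0 0 0;0 0 0 -0.8 0 0 0")

```text
clock: 11.2
tool_pos: [0.6033, -0.0878, 0.1261]
tool_rot: [-0.002, 0.707, 0.707, -0.002]
ft_force: [0.3, 0.7, -0.0]
gripper_width: 0.988
```

Emit:
send_rows(targets="0 -0.6 -0.06 -0.7 0 0 0;0 -0.8 -0.06 0 0 0 0;0 -0.8 -0.06 0 0 0 0;0 -0.8 -0.06 0 0 0 0;0 -0.8 -0.06 0 0 0 0")

```text
clock: 11.7
tool_pos: [0.5897, -0.2795, 0.1627]
tool_rot: [-0.0, 0.707, 0.707, 0.0]
ft_force: [-0.1, -0.4, -0.3]
gripper_width: 1.001
```

Emit:
send_rows(targets="0 -0.6 -0.03 0 0 0 0;0 -0.16 0 0 0 0 0;0 0 0 0 0 0 0;0 0 0 0 0 0 0;0 0 0 0 0 0 0")

```text
clock: 12.2
tool_pos: [0.5889, -0.3146, 0.1626]
tool_rot: [-0.0, 0.707, 0.708, 0.0]
ft_force: [0.5, -0.2, 0.3]
gripper_width: 0.999
```

```bash
cat > meas.py <<'E'
from h import *
import sys
def disc(lab,z0=0,near=None):
    out=[]
    for n in CAL:
        read_camera(n)
        for d in silhouettes(n,lab):
            m=d["region"]; r=DIA[lab]/2; p=fit(n,m,lambda x,y:[cyl(r,z0,z0+.014,x,y)],hit(n,cent(m),z0+.007)[0])
            a=m.sum()/(maskof(n,[cyl(r,z0,z0+.014,*p)]).sum()/16)
            if .6<a<1.5 and (near is None or np.hypot(*(p-near))<.08): print(lab,n,round(d["confidence"],2),p.round(4),"ratio",round(a,2))
E
python3 - <<'E'
from meas import *
disc("disc_mid"); disc("disc_big",.058)
to(.5885,-.318,.005,np.pi/2)
for n in CAL:
    im=read_camera(n); S=8;w=28; uv=proj(n,[.605,-.0887,.065])[0]
    c=cv2.resize(cv2.getRectSubPix(im,(2*w,2*w),tuple(uv)),None,fx=7,fy=7,interpolation=cv2.INTER_CUBIC)
    for P in(cyl(.045,.058,.058,.605,-.0887)[:48],cyl(.033,.072,.072,.605,-.0887)[:48]):
        q=(proj(n,P)-uv+w-.5+.5)*7; cv2.polylines(c,[q.astype(np.int32)],True,(0,255,0),1)
    cv2.imwrite(f"pics/s1_{n}.png",c)
cv2.imwrite("pics/s1.png",np.hstack([cv2.imread(f"pics/s1_{n}.png") for n in CAL]))
E
```

```text
disc_mid scene 0.63 [ 0.5894 -0.3176] ratio 0.92
disc_mid scene 0.46 [ 0.5698 -0.0852] ratio 1.41
disc_mid top 0.8 [ 0.5876 -0.3175] ratio 1.07
disc_big scene 0.57 [ 0.6042 -0.0878] ratio 0.9
disc_big top 0.65 [ 0.6028 -0.0883] ratio 0.93
pos [ 0.5881 -0.3165  0.1628] yaw 1.57 F [0.  0.8 0.4] Tz [-0.07  0.03 -0.03] g 86.9 t 12.6 j7 0.67
  tool-units shift [-0.03   0.007  3.155] turn z -0.01 tilt 0.01
```

View pics/s1.png

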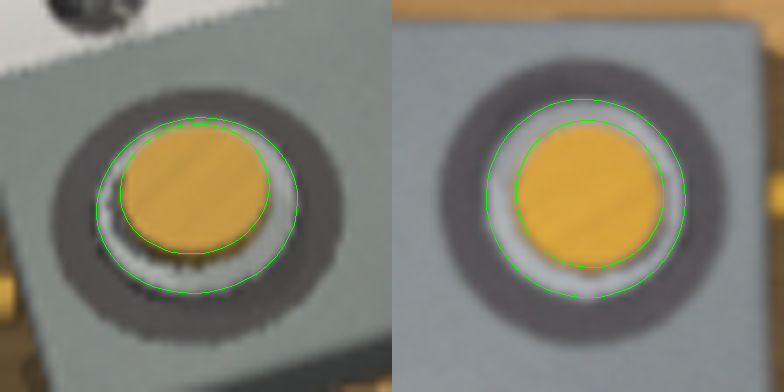

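Emit:
send_rows(targets="0 0 0 0.7 0 0 0;0 0 0 0.8 0 0 0;0 0 0 0.8 0 0 0;0 0 0 0.6 0 0 0;0 0 0 0.25 0 0 0")

```text
clock: 13.2
tool_pos: [0.5865, -0.3157, 0.002]
tool_rot: [-0.002, 0.708, 0.707, -0.001]
ft_force: [-0.4, 0.5, 0.3]
gripper_width: 1.001
```

Emit:
send_rows(targets="1 0 0 0 0 0 0;1 0 0 0 0 0 0;1 0 0 0 0 0 0;1 0 0 0 0 0 0;1 0 0 0 0 0 0", force=15)

```text
clock: 13.7
tool_pos: [0.5891, -0.3169, 0.0066]
tool_rot: [0.001, 0.708, 0.707, 0.001]
ft_force: [0.0, 0.8, 5.8]
gripper_width: 0.655
```

Emit:
send_rows(targets="0.1 0 0 0 0 0 0;0.1 0 0 0 0 0 0;0.1 0 0 0 0 0 0.5;0.1 0 0 0 0 0 0.8;0.1 0 0 0 0 0 1")

```text
clock: 14.2
tool_pos: [0.5878, -0.3166, 0.005]
tool_rot: [-0.0, 0.77, 0.638, -0.0]
ft_force: [0.8, 0.8, -0.3]
gripper_width: 0.893
```

Emit:
send_rows(targets="0.1 0 0 0 0 0 1;0.1 0 0 0 0 0 1;0.1 0 0 0 0 0 1;0.1 0 0 0 0 0 1;0.1 0 0 0 0 0 1")

```text
clock: 14.7
tool_pos: [0.5878, -0.3165, 0.005]
tool_rot: [-0.0, 0.882, 0.472, -0.0]
ft_force: [0.2, -1.1, -0.0]
gripper_width: 0.899
```

Emit:
send_rows(targets="0.1 0 0 0 0 0 1;0.1 0 0 0 0 0 1;0.1 0 0 0 0 0 1;0.1 0 0 0 0 0 1;0.1 0 0 0 0 0 1")

```text
clock: 15.2
tool_pos: [0.5878, -0.3165, 0.0049]
tool_rot: [-0.0, 0.958, 0.287, -0.0]
ft_force: [-0.1, 0.7, 0.1]
gripper_width: 0.901
```

Emit:
send_rows(targets="0.1 0 0 0 0 0 1;0.1 0 0 0 0 0 1;0.1 0 0 0 0 0 1;0.1 0 0 0 0 0 1;0.1 0 0 0 0 0 1")

```text
clock: 15.7
tool_pos: [0.5878, -0.3165, 0.005]
tool_rot: [-0.0, 0.996, 0.091, -0.0]
ft_force: [-0.3, -0.1, 0.6]
gripper_width: 0.904
```

Emit:
send_rows(targets="0.1 0 0 0 0 0 1;0.1 0 0 0 0 0 1;0.1 0 0 0 0 0 0.33;0.1 0 0 0 0 0 0;1 0 0 0 0 0 0")

```text
clock: 16.2
tool_pos: [0.588, -0.3166, 0.0051]
tool_rot: [-0.0, 1.0, 0.0, -0.0]
ft_force: [-0.4, -0.0, -0.1]
gripper_width: 0.862
```

Emit:
send_rows(targets="1 0 0 0 0 0 0;1 0 0 0 0 0 0;1 0 0 0 0 0 0;1 0 0 0 0 0 0;1 0 0 0 0 0 0", force=25)

```text
clock: 16.7
tool_pos: [0.588, -0.3168, 0.0053]
tool_rot: [0.0, 1.0, -0.001, 0.0]
ft_force: [-0.2, -0.3, 0.3]
gripper_width: 0.654
```

```bash
python3 -c "
from h import *
to(.606,-.0892,.14,0)"
```

```text
pos [ 0.588  -0.3168  0.0053] yaw -0.001 F [-0.2 -0.3  0.3] Tz [-0.26  0.09  0.07] g 56.9 t 16.7 j7 -0.65
  tool-units shift [ 0.355 -4.552 -2.695] turn z -0.01 tilt 0.01
```

Emit:
send_rows(targets="1 0 0 -0.6 0 0 0;1 0 0 -0.9 0 0 0;1 0 0 -0.9 0 0 0;1 0.05 -0.6 -0.3 0 0 0;1 0.1 -0.8 0 0 0 0")

```text
clock: 17.2
tool_pos: [0.5955, -0.2492, 0.1433]
tool_rot: [0.001, 1.0, -0.003, 0.002]
ft_force: [1.1, 1.4, -3.2]
gripper_width: 0.657
```

Emit:
send_rows(targets="1 0.1 -0.8 0 0 0 0;1 0.1 -0.8 0 0 0 0;1 0 -0.8 0 0 0 0;1 0 -0.6 0 0 0 0;1 0 -0.15 0 0 0 0")

```text
clock: 17.7
tool_pos: [0.6062, -0.084, 0.1395]
tool_rot: [-0.001, 1.0, 0.002, -0.001]
ft_force: [0.0, 0.4, -2.4]
gripper_width: 0.654
```

Emit:
send_rows(targets="1 0 0 0 0 0 0;1 0 0 0 0 0 0;1 0 0 0.4 0 0 0;1 0 0 0.4 0 0 0;1 0 0 0.2 0 0 0")

```text
clock: 18.2
tool_pos: [0.6047, -0.091, 0.0888]
tool_rot: [0.0, 1.0, -0.002, -0.001]
ft_force: [-1.0, 0.4, -2.5]
gripper_width: 0.657
```

Emit:
send_rows(targets="1 0 0 0.1 0 0 0;1 0 0 0.05 0 0 0;1 0 0 0 0 0 0;1 0 0 0 0 0 0;1 0 0 0 0 0 0")

```text
clock: 18.7
tool_pos: [0.6061, -0.0893, 0.0833]
tool_rot: [-0.0, 1.0, -0.0, 0.0]
ft_force: [0.1, 1.1, -2.5]
gripper_width: 0.653
```

```bash
python3 -c "
from h import *
to(.606,-.0892,.0773,0)"
```

```text
pos [ 0.6061 -0.0893  0.0833] yaw -0.001 F [ 0.1  1.1 -2.5] Tz [-0.1   0.18  0.03] g 56.8 t 18.7 j7 -1.02
  tool-units shift [-0.003 -0.001  0.12 ] turn z -0.01 tilt 0.05
```

Down 6 mm to the disc, with one check before release.

Emit:
send_rows(targets="1 0 0 0.08 0 0 0;1 0 0 0.03 0 0 0;1 0 0 0.01 0 0 0;1 0 0 0 0 0 0;1 0 0 0 0 0 0")

```text
clock: 19.2
tool_pos: [0.6058, -0.089, 0.0772]
tool_rot: [-0.0, 1.0, -0.0, -0.0]
ft_force: [-2.8, 1.7, 5.5]
gripper_width: 0.659
```

Emit:
send_rows(targets="0.05 0 0 0 0 0 0;0.05 0 0 0 0 0 0;0.05 0 0 0 0 0 0;0.05 0 0 -0.4 0 0 0;0.05 0 0 -0.8 0 0 0")

```text
clock: 19.7
tool_pos: [0.6043, -0.0886, 0.135]
tool_rot: [0.0, 1.0, -0.0, -0.002]
ft_force: [0.7, -0.6, -0.4]
gripper_width: 0.937
```

Emit:
send_rows(targets="0 -0.3 0.4 -0.5 0 0 0;0 -0.6 0.6 0 0 0 0;0 -0.8 0.8 0 0 0 0;0 -0.8 0.8 0 0 0 0;0 -0.8 0.8 0 0 0 0")

```text
clock: 20.2
tool_pos: [0.453, -0.2463, 0.1615]
tool_rot: [0.0, 1.0, -0.0, -0.0]
ft_force: [0.9, -1.6, 0.8]
gripper_width: 1.004
```

Emit:
send_rows(targets="0 -0.5 0.5 0 0 0 0;0 -0.25 0.15 0 0 0 0;0 0 0 0 0 0 0;0 0 0 0 0 0 0;0 0 0 0 0 0 0")

```text
clock: 20.7
tool_pos: [0.4182, -0.2767, 0.1617]
tool_rot: [0.0, 1.0, 0.0, -0.0]
ft_force: [0.3, -0.4, 0.8]
gripper_width: 1.003
```

```bash
python3 - <<'E'
from meas import *
disc("disc_small"); disc("disc_mid",.072); disc("disc_big",.058)
to(.403,-.293,.005,0)
E
```

```text
disc_small scene 0.45 [ 0.4027 -0.2934] ratio 0.89
disc_mid scene 0.54 [ 0.6067 -0.0879] ratio 0.86
disc_mid top 0.56 [ 0.6057 -0.089 ] ratio 0.89
disc_big scene 0.16 [ 0.3386 -0.407 ] ratio 1.41
pos [ 0.4171 -0.2776  0.1617] yaw -0.001 F [0.3 0.3 0.2] Tz [-0.05  0.17 -0.03] g 86.8 t 21.3 j7 -0.83
  tool-units shift [-0.281  0.309  3.134] turn z -0.01 tilt 0.0
```

Emit:
send_rows(targets="0 -0.281 0.309 0.6 0 0 0;0 0 0 0.8 0 0 0;0 0 0 0.8 0 0 0;0 0 0 0.6 0 0 0;0 0 0 0.33 0 0 0")

```text
clock: 21.8
tool_pos: [0.4016, -0.2925, 0.0027]
tool_rot: [-0.0, 1.0, -0.001, -0.001]
ft_force: [0.3, -0.2, 0.3]
gripper_width: 0.998
```

Emit:
send_rows(targets="1 0 0 0 0 0 0;1 0 0 0 0 0 0;1 0 0 0 0 0 0;1 0 0 0 0 0 0;1 0 0 0 0 0 0", force=15)

```text
clock: 22.3
tool_pos: [0.4036, -0.293, 0.0059]
tool_rot: [0.0, 1.0, -0.0, 0.001]
ft_force: [0.8, 0.1, -0.6]
gripper_width: 0.634
```

Emit:
send_rows(targets="0.2 0 0 0 0 0 0;0.2 0 0 0 0 0 0;0.2 0 0 0 0 0 -0.5;0.2 0 0 0 0 0 -0.8;0.2 0 0 0 0 0 -1")

```text
clock: 22.8
tool_pos: [0.4029, -0.293, 0.0052]
tool_rot: [0.0, 0.996, 0.093, -0.0]
ft_force: [-0.3, -0.3, 0.5]
gripper_width: 0.796
```

Emit:
send_rows(targets="0.2 0 0 0 0 0 -1;0.2 0 0 0 0 0 -1;0.2 0 0 0 0 0 -1;0.2 0 0 0 0 0 -1;0.2 0 0 0 0 0 -1")

```text
clock: 23.3
tool_pos: [0.4029, -0.293, 0.0052]
tool_rot: [-0.0, 0.957, 0.289, 0.0]
ft_force: [-0.1, 1.4, -0.0]
gripper_width: 0.796
```

Emit:
send_rows(targets="0.2 0 0 0 0 0 -1;0.2 0 0 0 0 0 -1;0.2 0 0 0 0 0 -1;0.2 0 0 0 0 0 -1;0.2 0 0 0 0 0 -1")

```text
clock: 23.8
tool_pos: [0.403, -0.293, 0.0053]
tool_rot: [-0.0, 0.881, 0.473, 0.0]
ft_force: [0.6, -0.4, 0.1]
gripper_width: 0.799
```

Emit:
send_rows(targets="0.2 0 0 0 0 0 -1;0.2 0 0 0 0 0 -1;0.2 0 0 0 0 0 -1;0.2 0 0 0 0 0 -1;0.2 0 0 0 0 0 -1")

```text
clock: 24.3
tool_pos: [0.4029, -0.293, 0.0052]
tool_rot: [-0.0, 0.769, 0.639, 0.0]
ft_force: [0.9, -0.3, -0.3]
gripper_width: 0.801
```

Emit:
send_rows(targets="0.2 0 0 0 0 0 -1;0.2 0 0 0 0 0 -1;0.2 0 0 0 0 0 -0.33;0.2 0 0 0 0 0 0;1 0 0 0 0 0 0")

```text
clock: 24.8
tool_pos: [0.403, -0.293, 0.0052]
tool_rot: [-0.0, 0.708, 0.706, 0.0]
ft_force: [-0.1, 0.6, -0.1]
gripper_width: 0.765
```

Emit:
send_rows(targets="1 0 0 0 0 0 0;1 0 0 0 0 0 0;1 0 0 0 0 0 0;1 0 0 0 0 0 0;1 0 0 0 0 0 0", force=25)

```text
clock: 25.3
tool_pos: [0.403, -0.293, 0.0052]
tool_rot: [0.0, 0.708, 0.707, 0.0]
ft_force: [0.2, -0.1, -1.1]
gripper_width: 0.565
```

```bash
python3 -c "
from h import *
to(.6058,-.089,.15,np.pi/2)"
```

```text
pos [ 0.403  -0.293   0.0052] yaw 1.569 F [ 0.2 -0.1 -1.1] Tz [-0.12 -0.05  0.01] g 49.1 t 25.3 j7 0.78
  tool-units shift [ 4.085  4.049 -2.895] turn z -0.02 tilt 0.01
```

Emit:
send_rows(targets="1 0 0 -0.6 0 0 0;1 0 0 -0.9 0 0 0;1 0 0 -0.9 0 0 0;1 0.4 0.4 -0.5 0 0 0;1 0.6 0.6 0 0 0 0")

```text
clock: 25.8
tool_pos: [0.4541, -0.2453, 0.1543]
tool_rot: [0.003, 0.709, 0.705, 0.002]
ft_force: [1.5, -1.0, -1.3]
gripper_width: 0.567
```

Emit:
send_rows(targets="1 0.7 0.7 0 0 0 0;1 0.7 0.7 0 0 0 0;1 0.7 0.7 0 0 0 0;1 0.6 0.6 0 0 0 0;1 0.385 0.349 0 0 0 0")

```text
clock: 26.3
tool_pos: [0.6074, -0.0853, 0.1494]
tool_rot: [-0.001, 0.706, 0.708, 0.0]
ft_force: [-0.6, -0.2, -1.2]
gripper_width: 0.564
```

Emit:
send_rows(targets="1 0 0 0 0 0 0;1 0 0 0 0 0 0;1 0 0 0.4 0 0 0;1 0 0 0.4 0 0 0;1 0 0 0.2 0 0 0")

```text
clock: 26.8
tool_pos: [0.6041, -0.0904, 0.0988]
tool_rot: [-0.001, 0.708, 0.706, -0.001]
ft_force: [0.8, 0.2, -1.7]
gripper_width: 0.561
```

Emit:
send_rows(targets="1 0 0 0.05 0 0 0;1 0 0 0 0 0 0;1 0 0 0 0 0 0;1 0 0 0 0 0 0;1 0 0 0 0 0 0")

```text
clock: 27.3
tool_pos: [0.606, -0.0891, 0.0983]
tool_rot: [0.0, 0.708, 0.707, 0.0]
ft_force: [0.3, -1.1, -1.4]
gripper_width: 0.563
```

```bash
python3 -c "
from h import *
to(.6058,-.089,.0912,np.pi/2)"
```

```text
pos [ 0.606  -0.0891  0.0983] yaw 1.569 F [ 0.3 -1.1 -1.4] Tz [-0.14  0.08 -0.03] g 49.0 t 27.3 j7 0.26
  tool-units shift [ 0.001 -0.004  0.143] turn z -0.02 tilt 0.05
```

Emit:
send_rows(targets="1 0 0 0.1 0 0 0;1 0 0 0.04 0 0 0;1 0 0 0.005 0 0 0;1 0 0 0 0 0 0;1 0 0 0 0 0 0")

```text
clock: 27.8
tool_pos: [0.6058, -0.0889, 0.0912]
tool_rot: [-0.0, 0.708, 0.707, 0.0]
ft_force: [-3.7, 0.8, 9.6]
gripper_width: 0.568
```

Emit:
send_rows(targets="0.1 0 0 0 0 0 0;0.1 0 0 0 0 0 0;0.1 0 0 0 0 0 0;0.1 0 0 -0.4 0 0 0;0.1 0 0 -0.8 0 0 0")

```text
clock: 28.3
tool_pos: [0.6038, -0.0886, 0.1482]
tool_rot: [-0.002, 0.708, 0.707, -0.002]
ft_force: [0.6, 0.1, 0.3]
gripper_width: 0.877
```

Emit:
send_rows(targets="0.1 0.4 0 -0.6 0 0 0;0.1 0.8 -0.1 0 0 0 0;0.1 0.8 -0.1 0 0 0 0;0.1 0.8 -0.1 0 0 0 0;0.1 0.8 -0.1 0 0 0 0")

```text
clock: 28.8
tool_pos: [0.5855, 0.0926, 0.1805]
tool_rot: [-0.0, 0.708, 0.707, 0.0]
ft_force: [0.2, -0.2, -0.4]
gripper_width: 0.896
```

Emit:
send_rows(targets="0.1 0.8 -0.1 0 0 0 0;0.1 0.8 -0.1 0 0 0 0;0.1 0.8 0 0 0 0 0;0.1 0.8 0 0 0 0 0;0.1 0.8 0 0 0 0 0")

```text
clock: 29.3
tool_pos: [0.576, 0.2927, 0.1804]
tool_rot: [-0.0, 0.708, 0.707, 0.0]
ft_force: [-0.8, 0.2, 0.1]
gripper_width: 0.9
```

```bash
cat > knob.py <<'E'
from h import *
from scipy.optimize import minimize
def line(n,im,p):
    """yaw from white line: bright px within the knob region"""
    g=cv2.cvtColor(im,cv2.COLOR_BGR2HSV); uv=proj(n,[*p,.04])[0]; S=8; w=16
    c=cv2.resize(cv2.getRectSubPix(im,(2*w,2*w),tuple(uv)),None,fx=S,fy=S,interpolation=cv2.INTER_CUBIC)
    return c,uv,w,S
def knobs(only=None,rad=.06):
    out=[]
    for n in CAL:
        im=read_camera(n); hsv=cv2.cvtColor(im,cv2.COLOR_BGR2HSV)
        for d in silhouettes(n,"knob1"):
            m=d["region"]; v,u=np.nonzero(m); sat=np.median(im[v,u].max(1))
            if sat>95 or m.sum()<80: continue
            p0=fit(n,m,lambda x,y:kparts(x,y,0),hit(n,cent(m),.02)[0])
            if only is not None and np.hypot(*(p0-only))>rad: continue
            M=cv2.resize(m.astype(np.uint8),None,fx=4,fy=4,interpolation=cv2.INTER_NEAREST)
            best=None
            for t in np.arange(-np.pi,np.pi,np.pi/12):
                p=fit(n,m,lambda x,y:kparts(x,y,t),p0); a=maskof(n,kparts(*p,t)); i=(a&M).sum()/(a|M).sum()
                if best is None or i>best[0]: best=(i,p,t)
            print("knob",n,round(d["confidence"],2),best[1].round(4),"yaw~",round(best[2],2),"IoU",round(best[0],3),"med",sat)
            out.append((n,best))
    return out
def fitline(n,im,p,t):
    # bright pixels on top of the bar (z=.049) along the nose, refined yaw by weighted line through them
    g=im.min(2).astype(float); best=None
    for dt in np.arange(-.6,.61,.02):
        for off in np.arange(-.006,.0061,.001):
            s=np.linspace(.006,.034,12); c,q=np.cos(t+dt),np.sin(t+dt)
            P=np.c_[p[0]+s*c-off*q,p[1]+s*q+off*c,0*s+.049]; uv=proj(n,P).astype(np.float32)
            val=cv2.remap(g.astype(np.float32),uv[:,:1],uv[:,1:],cv2.INTER_CUBIC).mean()
            if best is None or val>best[0]: best=(val,t+dt,off)
    return best
E
python3 - <<'E'
from meas import *; from knob import *
to()
disc("disc_small",.086,np.array([.6,-.09])); disc("disc_mid",.072,np.array([.6,-.09]))
K=knobs()
ims={n:read_camera(n) for n in CAL}
for n,b in K: print(n,b[1].round(3),[np.round(x,3) for x in fitline(n,ims[n],b[1],b[2])])
tiles=[]
for n in CAL:
    for ly in(.1,0,-.1):
        q=[.473-.029*ly,-.0077+ly,.05]; uv=proj(n,q)[0]; w=11
        tiles.append(cv2.resize(cv2.getRectSubPix(ims[n],(2*w,2*w),tuple(uv)),(264,264),interpolation=cv2.INTER_CUBIC))
cv2.imwrite("pics/sp.png",np.vstack([np.hstack(tiles[:3]),np.hstack(tiles[3:])]))
E
```

```text
pos [0.576  0.2927 0.1804] yaw 1.569 F [-0.8  0.2  0.1] Tz [-0.06 -0.02  0.02] g 78.3 t 29.3 j7 -0.42
  tool-units shift [0. 0. 0.] turn z 0.0 tilt 0.01
disc_small scene 0.48 [ 0.6046 -0.0903] ratio 0.96
disc_small top 0.69 [ 0.6026 -0.0898] ratio 0.82
knob scene 0.85 [0.5781 0.3175] yaw~ 1.05 IoU 0.899 med 26.0
knob scene 0.81 [ 0.5031 -0.4242] yaw~ 1.31 IoU 0.887 med 27.0
knob scene 0.8 [0.4189 0.5929] yaw~ 0.26 IoU 0.877 med 76.5
knob scene 0.72 [0.5102 0.5375] yaw~ -2.62 IoU 0.921 med 93.0
knob top 0.76 [0.4704 0.4368] yaw~ 0.0 IoU 0.756 med 64.0
knob top 0.52 [ 0.5011 -0.4222] yaw~ 1.57 IoU 0.851 med 36.0
scene [0.578 0.317] [np.float32(103.893), np.float64(1.227), np.float64(0.0)]
scene [ 0.503 -0.424] [np.float32(135.152), np.float64(1.289), np.float64(0.002)]
scene [0.419 0.593] [np.float32(116.787), np.float64(0.522), np.float64(-0.001)]
scene [0.51  0.538] [np.float32(102.36), np.float64(-2.598), np.float64(-0.001)]
top [0.47  0.437] [np.float32(149.865), np.float64(0.22), np.float64(-0.002)]
top [ 0.501 -0.422] [np.float32(120.506), np.float64(1.311), np.float64(0.0)]
```

View pics/sp.png

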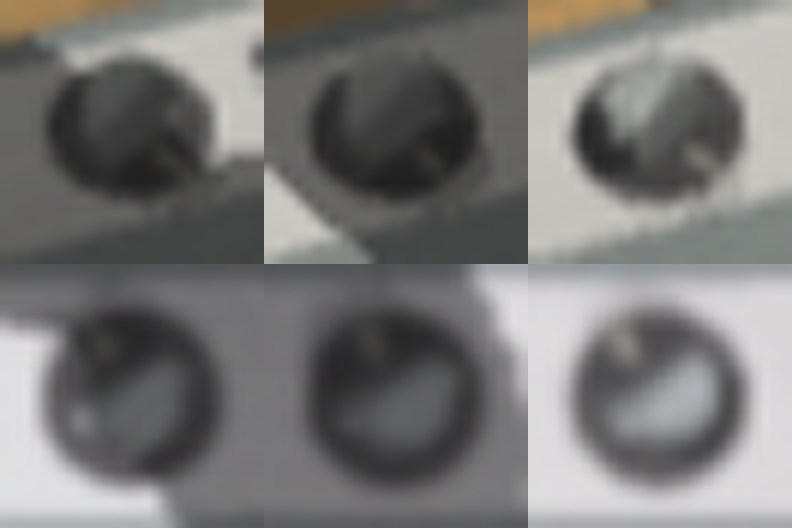

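```bash
python3 - <<'E'
from h import *
T={"top":[(105,347-264),(374-264,342-264),(628-528,347-264)],"scene":[(178,155),(428-264,160),(705-528,163)]}
for n in T:
    for ly,t in zip((.1,0,-.1),T[n]):
        c=np.array([.473-.029*ly,-.0077+ly]); uv=proj(n,[*c,.05])[0]; px=uv-10.5+(np.array(t)+.5)/12-.5
        for z in (.05,.052):
            h=hit(n,px,z)[0]-c; print(n,ly,z,h.round(4),"ang",np.arctan2(h[1],h[0]).round(3),"r",np.hypot(*h).round(4))
im=[]
for n in CAL:
    I=read_camera(n); w=28; uv=proj(n,[.605,-.0887,.08])[0]
    c=cv2.resize(cv2.getRectSubPix(I,(2*w,2*w),tuple(uv)),None,fx=7,fy=7,interpolation=cv2.INTER_CUBIC)
    for r,z in((.045,.058),(.033,.072),(.029,.086),(.025,.1)):
        q=(proj(n,cyl(r,z,z,.6055,-.0889)[:48])-uv+w)*7; cv2.polylines(c,[q.astype(np.int32)],True,(0,255,0),1)
    im.append(c)
cv2.imwrite("pics/s2.png",np.hstack(im))
E
```

```text
top 0.1 0.05 [0.0125 0.0072] ang 0.522 r 0.0144
top 0.1 0.052 [0.0124 0.0072] ang 0.525 r 0.0143
top 0 0.05 [0.0139 0.0059] ang 0.4 r 0.015
top 0 0.052 [0.0138 0.006 ] ang 0.411 r 0.015
top -0.1 0.05 [0.0125 0.0084] ang 0.592 r 0.0151
top -0.1 0.052 [0.0124 0.0087] ang 0.611 r 0.0152
scene 0.1 0.05 [0.0115 0.0103] ang 0.728 r 0.0154
scene 0.1 0.052 [0.0129 0.0098] ang 0.651 r 0.0162
scene 0 0.05 [0.0119 0.0063] ang 0.485 r 0.0135
scene 0 0.052 [0.0133 0.006 ] ang 0.426 r 0.0146
scene -0.1 0.05 [0.0137 0.0098] ang 0.621 r 0.0169
scene -0.1 0.052 [0.0151 0.0097] ang 0.573 r 0.0179
```

View pics/s2.png

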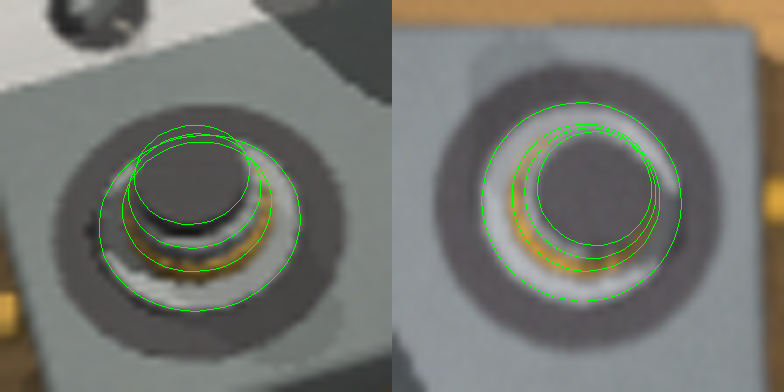

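Emit:
send_rows(targets="0.3 0 0 0 0 0 0.9;0.3 0 0 0 0 0 0.9;0.3 0 0 0 0 0 0.9;0.3 0 0 0 0 0 0.9;0.3 0 0 0 0 0 0.9")

```text
clock: 30.6
tool_pos: [0.5762, 0.291, 0.1805]
tool_rot: [-0.0, 0.823, 0.567, 0.0]
ft_force: [0.0, 0.1, 0.3]
gripper_width: 0.711
```

Emit:
send_rows(targets="0.3 0 0 0 0 0 0.7;0.3 0 0 0.5 0 0 0;0.3 0 0 0.5 0 0 0;0.3 0 0 0 0 0 0;0.3 0 0 0 0 0 0")

```text
clock: 31.1
tool_pos: [0.5762, 0.291, 0.1309]
tool_rot: [0.0, 0.838, 0.545, -0.0]
ft_force: [-0.6, -0.2, 0.9]
gripper_width: 0.699
```

```bash
python3 -c "
from knob import *
to(.5768,.318,.030,1.15)
n='scene'
for n,b in knobs(np.array([.577,.318])): print([np.round(x,3) for x in fitline(n,read_camera(n),b[1],b[2])])
"
```

```text
pos [0.5762 0.291  0.1309] yaw 1.153 F [-0.6 -0.2  0.9] Tz [-0.05  0.05  0.04] g 60.8 t 31.1 j7 -0.79
  tool-units shift [ 0.5   -0.209  2.018] turn z 0.04 tilt 0.02
knob scene 0.5 [0.5756 0.3175] yaw~ 1.05 IoU 0.864 med 25.0
[np.float32(103.458), np.float64(1.267), np.float64(-0.003)]
```

Emit:
send_rows(targets="0.3 0.5 -0.21 0 0 0 0;0.3 0 0 0.5 0 0 0;0.3 0 0 0.7 0 0 0;0.3 0 0 0.5 0 0 0;0.3 0 0 0.3 0 0 0")

```text
clock: 31.85
tool_pos: [0.5761, 0.3179, 0.0289]
tool_rot: [-0.0, 0.838, 0.545, -0.001]
ft_force: [0.2, 0.2, -0.7]
gripper_width: 0.7
```

Emit:
send_rows(targets="0.3 0 0 0 0 0 0;0.3 0 0 0 0 0 0;1 0 0 0 0 0 0;1 0 0 0 0 0 0;1 0 0 0 0 0 0", force=20)

```text
clock: 32.35
tool_pos: [0.5771, 0.3183, 0.0313]
tool_rot: [-0.0, 0.838, 0.545, 0.001]
ft_force: [0.4, 0.6, 0.2]
gripper_width: 0.507
```

Emit:
send_rows(targets="1 0 0 0 0 0 0;1 0 0 0 0 0 0;1 0 0 0 0 0 0;1 0 0 0 0 0 0;1 0 0 0 0 0 0")

```text
clock: 32.85
tool_pos: [0.5769, 0.318, 0.0306]
tool_rot: [0.0, 0.838, 0.545, 0.0]
ft_force: [0.4, -0.6, 0.4]
gripper_width: 0.229
```

Emit:
send_rows(targets="1 0 0 0 0 0 0;1 0 0 0 0 0 0;1 0 0 0 0 0 0;1 0 0 0 0 0 0;1 0 0 0 0 0 0", force=45)

```text
clock: 33.35
tool_pos: [0.5769, 0.318, 0.0306]
tool_rot: [0.0, 0.838, 0.545, 0.0]
ft_force: [-0.8, -1.1, 1.7]
gripper_width: 0.226
```

```bash
python3 -c "
from knob import *
to(.4702,.0922,.12,.58)
"
```

```text
pos [0.5769 0.318  0.0306] yaw 1.153 F [-0.8 -1.1  1.7] Tz [-0.37 -0.14  0.03] g 19.6 t 33.4 j7 -0.8
  tool-units shift [-4.994 -0.119 -1.789] turn z 7.17 tilt 0.01
```

Emit:
send_rows(targets="1 0 0 -0.5 0 0 0;1 0 0 -0.9 0 0 0;1 -0.2 0 -0.8 0 0 0;1 -0.7 -0.02 0 0 0 0;1 -0.8 -0.02 0 0 0 0")

```text
clock: 33.85
tool_pos: [0.5403, 0.2418, 0.1414]
tool_rot: [-0.0, 0.838, 0.546, 0.001]
ft_force: [-0.5, -1.3, -1.5]
gripper_width: 0.228
```

Emit:
send_rows(targets="1 -0.8 -0.02 0 0 0 0;1 -0.8 -0.02 0 0 0 0;1 -0.8 -0.02 0 0 0 0;1 -0.6 -0.02 0 0 0 0;1 -0.3 0 0 0 0 0")

```text
clock: 34.35
tool_pos: [0.4686, 0.0898, 0.1403]
tool_rot: [-0.001, 0.839, 0.544, -0.0]
ft_force: [0.0, 0.3, -0.9]
gripper_width: 0.227
```

Emit:
send_rows(targets="1 0 0 0 0 0 0.9;1 0 0 0 0 0 0.9;1 0 0 0 0 0 0.9;1 0 0 0 0 0 0.9;1 0 0 0 0 0 0.9")

```text
clock: 34.85
tool_pos: [0.47, 0.0928, 0.1405]
tool_rot: [-0.0, 0.923, 0.385, 0.0]
ft_force: [0.2, -0.1, -0.5]
gripper_width: 0.227
```

Emit:
send_rows(targets="1 0 0 0.3 0 0 0.9;1 0 0 0.3 0 0 0.9;1 0 0 0.2 0 0 0.87;1 0 0 0 0 0 0;1 0 0 0 0 0 0")

```text
clock: 35.35
tool_pos: [0.47, 0.0924, 0.1007]
tool_rot: [0.0, 0.958, 0.287, -0.0]
ft_force: [-0.2, -0.5, -0.1]
gripper_width: 0.227
```

```bash
python3 -c "
from knob import *
to(.4702,.0922,.1036,.58)
ims={n:read_camera(n) for n in CAL}
t=[]
for n in CAL:
    uv=proj(n,[.4702,.0922,.085])[0]; t.append(cv2.resize(cv2.getRectSubPix(ims[n],(60,60),tuple(uv)),(390,390),interpolation=cv2.INTER_CUBIC))
cv2.imwrite('pics/k1.png',np.hstack(t))
"
```

```text
pos [0.47   0.0924 0.1007] yaw 0.582 F [-0.2 -0.5 -0.1] Tz [-0.1   0.14  0.01] g 19.7 t 35.4 j7 -1.2
  tool-units shift [ 0.     0.006 -0.058] turn z 0.03 tilt 0.02
```

View pics/k1.png

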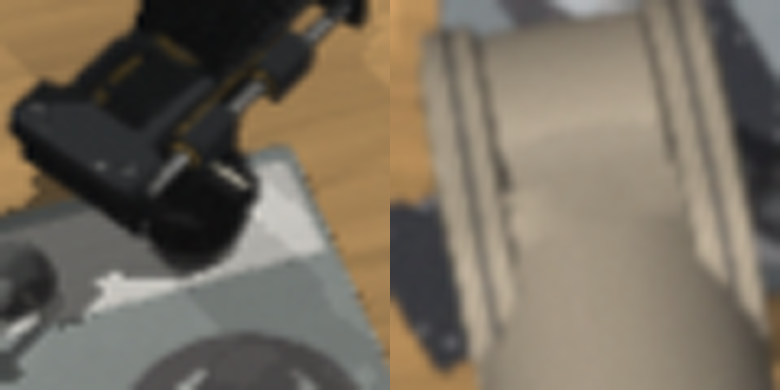

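Emit:
send_rows(targets="1 0 0 0.02 0 0 0;1 0 0 0.02 0 0 0;1 0 0 0.02 0 0 0;1 0 0 0.02 0 0 0;1 0 0 0 0 0 0")

```text
clock: 35.95
tool_pos: [0.4708, 0.0923, 0.097]
tool_rot: [-0.0, 0.958, 0.286, 0.001]
ft_force: [2.8, 1.9, 3.2]
gripper_width: 0.227
```

Emit:
send_rows(targets="1 0 0 0.02 0 0 0;1 0 0 0.02 0 0 0;1 0 0 0 0 0 0;1 0 0 0 0 0 0;1 0 0 0 0 0 0")

```text
clock: 36.45
tool_pos: [0.4712, 0.0924, 0.0951]
tool_rot: [-0.0, 0.958, 0.286, 0.001]
ft_force: [5.5, 1.8, 2.9]
gripper_width: 0.225
```

```bash
python3 -c "
from knob import *
to(.4702,.0922,.0806,.58)"
```

```text
pos [0.4712 0.0924 0.0951] yaw 0.58 F [5.5 1.8 2.9] Tz [ 0.38 -1.27 -0.04] g 19.6 t 36.5 j7 -1.19
  tool-units shift [-0.02  -0.007  0.29 ] turn z -0.0 tilt 0.16
```

Emit:
send_rows(targets="1 0.03 0.01 0 0 0 0;1 0 0 0.02 0 0 0;1 0 0 0.02 0 0 0;1 0 0 0 0 0 0;1 0 0 0 0 0 0")

```text
clock: 36.95
tool_pos: [0.4716, 0.0925, 0.0923]
tool_rot: [0.0, 0.958, 0.286, 0.0]
ft_force: [4.8, 2.8, -1.8]
gripper_width: 0.225
```

Emit:
send_rows(targets="1 0 0 0.03 0 0 0;1 0 0 0.03 0 0 0;1 0 0 0.03 0 0 0;1 0 0 0 0 0 0;1 0 0 0 0 0 0")

```text
clock: 37.45
tool_pos: [0.4716, 0.0925, 0.0878]
tool_rot: [-0.0, 0.958, 0.286, 0.0]
ft_force: [5.7, 1.5, 0.2]
gripper_width: 0.223
```

```bash
python3 -c "
from knob import *
to(.4702,.0922,.0806,.58)"
```

```text
pos [0.4716 0.0925 0.0878] yaw 0.58 F [5.7 1.5 0.2] Tz [ 0.55 -1.17 -0.07] g 19.4 t 37.5 j7 -1.18
  tool-units shift [-0.026 -0.01   0.144] turn z -0.0 tilt 0.02
```

Emit:
send_rows(targets="1 0.02 0 0.03 0 0 0;1 0 0 0.03 0 0 0;1 0 0 0.03 0 0 0;1 0 0 0 0 0 0;1 0 0 0 0 0 0")

```text
clock: 37.95
tool_pos: [0.4717, 0.0927, 0.0828]
tool_rot: [0.0, 0.958, 0.286, -0.001]
ft_force: [4.5, 1.0, -7.4]
gripper_width: 0.228
```

Emit:
send_rows(targets="1 0 0 0.03 0 0 0;1 0 0 0.03 0 0 0;1 0 0 0.03 0 0 0;1 0 0 0 0 0 0;1 0 0 0 0 0 0")

```text
clock: 38.45
tool_pos: [0.472, 0.0929, 0.0804]
tool_rot: [-0.001, 0.958, 0.286, -0.001]
ft_force: [-10.6, -2.4, 23.1]
gripper_width: 0.225
```

```bash
python3 -c "
from knob import *
to(.4702,.0922,.0806,.58)"
```

```text
pos [0.472  0.0929 0.0804] yaw 0.58 F [-10.6  -2.4  23.1] Tz [-0.66  2.28  0.01] g 19.6 t 38.5 j7 -1.17
  tool-units shift [-0.038 -0.009 -0.004] turn z -0.01 tilt 0.1
```

Emit:
send_rows(targets="1 0 0 -0.04 0 0 0;1 0 0 0 0 0 0.6;1 0 0 0 0 0 0.6;1 0 0 0 0 0 0.6;1 0 0 0 0 0 0.6")

```text
clock: 38.95
tool_pos: [0.4721, 0.0929, 0.0808]
tool_rot: [-0.0, 0.981, 0.192, -0.0]
ft_force: [1.8, 2.1, -2.9]
gripper_width: 0.229
```

Emit:
send_rows(targets="1 0 0 0 0 0 0.6;1 0 0 0 0 0 0.6;1 0 0 0 0 0 0.6;1 0 0 0 0 0 0.6;1 0 0 0 0 0 0.6")

```text
clock: 39.45
tool_pos: [0.4726, 0.0928, 0.0809]
tool_rot: [0.0, 0.997, 0.073, 0.0]
ft_force: [4.4, 0.1, -4.2]
gripper_width: 0.227
```

```bash
python3 -c "
from knob import *
to(.4702,.0922,.0806,.03)"
```

```text
pos [0.4726 0.0928 0.0809] yaw 0.146 F [ 4.4  0.1 -4.2] Tz [-0.19 -0.82  0.09] g 19.7 t 39.5 j7 -1.6
  tool-units shift [-0.048  0.004  0.006] turn z 1.45 tilt 0.04
```

Emit:
send_rows(targets="1 0 0 0 0 0 0.5;1 0 0 0 0 0 0.5;1 0 0 0 0 0 0.3;1 0 0 0 0 0 0;1 0 0 0 0 0 0")

```text
clock: 39.95
tool_pos: [0.4725, 0.0926, 0.0809]
tool_rot: [0.0, 1.0, 0.022, 0.0]
ft_force: [3.6, -2.3, -5.7]
gripper_width: 0.226
```

```bash
python3 -c "
from knob import *
to(.4702,.0922,.0806,.03)"
```

```text
pos [0.4725 0.0926 0.0809] yaw 0.044 F [ 3.6 -2.3 -5.7] Tz [-0.54 -1.12  0.05] g 19.7 t 40.0 j7 -1.7
  tool-units shift [-0.047  0.005  0.007] turn z 0.18 tilt 0.04
```

Emit:
send_rows(targets="1 0 0 0 0 0 0.5;1 0 0 0 0 0 0.5;1 0 0 0 0 0 0.3;1 0 0 0 0 0 0;1 0 0 0 0 0 0")

```text
clock: 40.45
tool_pos: [0.4726, 0.0924, 0.0809]
tool_rot: [0.0, 1.0, -0.03, 0.0]
ft_force: [5.1, -2.8, -4.8]
gripper_width: 0.226
```

```bash
python3 -c "
from knob import *
to(.4702,.0922,.0806,.03)"
```

```text
pos [0.4726 0.0924 0.0809] yaw -0.06 F [ 5.1 -2.8 -4.8] Tz [-0.74 -1.11  0.08] g 19.6 t 40.5 j7 -1.8
  tool-units shift [-0.048  0.006  0.007] turn z -1.12 tilt 0.05
```

Emit:
send_rows(targets="1 0 0 0 0 0 0.5;1 0 0 0 0 0 0.4;1 0 0 0 0 0 0;1 0 0 0 0 0 0;1 0 0 0 0 0 0")

```text
clock: 40.95
tool_pos: [0.4727, 0.0922, 0.0809]
tool_rot: [0.0, 0.998, -0.066, 0.0]
ft_force: [5.6, -2.4, -5.9]
gripper_width: 0.228
```

```bash
python3 -c "
from knob import *
to(.4702,.0922,.0806,.03)"
```

```text
pos [0.4727 0.0922 0.0809] yaw -0.132 F [ 5.6 -2.4 -5.9] Tz [-0.8  -1.27  0.12] g 19.9 t 41.0 j7 -1.87
  tool-units shift [-0.049  0.007  0.006] turn z -2.02 tilt 0.06
```

Emit:
send_rows(targets="1 0 0 0 0 0 0.5;1 0 0 0 0 0 0.4;1 0 0 0 0 0 0;1 0 0 0 0 0 0;1 0 0 0 0 0 0")

```text
clock: 41.45
tool_pos: [0.473, 0.0918, 0.0811]
tool_rot: [0.001, 0.995, -0.102, 0.001]
ft_force: [6.8, -5.5, -4.3]
gripper_width: 0.226
```

```bash
python3 -c "
from knob import *
to(.4702,.0922,.0806,.03)"
```

```text
pos [0.473  0.0918 0.0811] yaw -0.204 F [ 6.8 -5.5 -4.3] Tz [-1.33 -1.41  0.31] g 19.6 t 41.5 j7 -1.94
  tool-units shift [-0.057  0.003  0.009] turn z -2.92 tilt 0.11
```

Emit:
send_rows(targets="1 0 0 0 0 0 0.4;1 0 0 0 0 0 0.3;1 0 0 0 0 0 0;1 0 0 0 0 0 0;1 0 0 0 0 0 0")

```text
clock: 41.95
tool_pos: [0.4731, 0.0915, 0.0811]
tool_rot: [0.001, 0.992, -0.129, 0.001]
ft_force: [6.9, -6.4, -4.5]
gripper_width: 0.229
```

```bash
python3 -c "
from knob import *
to(.4702,.0922,.0806,.03)"
```

```text
pos [0.4731 0.0915 0.0811] yaw -0.259 F [ 6.9 -6.4 -4.5] Tz [-1.62 -1.51  0.57] g 19.9 t 42.0 j7 -1.99
  tool-units shift [-0.06   0.002  0.01 ] turn z -3.62 tilt 0.14
```

Emit:
send_rows(targets="0.4 0 0 0 0 0 -0.3;0.4 0 0 0 0 0 0;0.4 0 0 0 0 0 0;0.4 0 0 0 0 0 0;0.4 0 0 -0.4 0 0 0")

```text
clock: 42.45
tool_pos: [0.4706, 0.0927, 0.0994]
tool_rot: [0.001, 0.993, -0.118, -0.002]
ft_force: [0.7, 0.1, -0.5]
gripper_width: 0.562
```

Emit:
send_rows(targets="0.3 0 0 -0.8 0 0 0;0.3 0 0 -0.8 0 0 0;0.3 0 0 0 0 0 -0.9;0.3 0 0 0 0 0 -0.9;0.3 0 0 0 0 0 -0.9")

```text
clock: 42.95
tool_pos: [0.4722, 0.0932, 0.1813]
tool_rot: [-0.0, 1.0, -0.008, 0.0]
ft_force: [-0.8, 0.8, -0.3]
gripper_width: 0.697
```

Emit:
send_rows(targets="0.3 0 0 0 0 0 -0.9;0.3 0.1 -0.7 0 0 0 -0.8;0.3 0.1 -0.8 0 0 0 0;0.3 0.1 -0.8 0 0 0 0;0.3 0.1 -0.8 0 0 0 0")

```text
clock: 43.45
tool_pos: [0.4761, 0.2508, 0.181]
tool_rot: [-0.0, 0.998, 0.058, -0.0]
ft_force: [1.2, -0.1, 0.7]
gripper_width: 0.703
```

Emit:
send_rows(targets="0.3 0.1 -0.8 0 0 0 0;0.3 0.1 -0.8 0 0 0 0;0.3 0.1 -0.5 0 0 0 0;0.3 0 0 0 0 0 0;0.3 0 0 0 0 0 0")

```text
clock: 43.95
tool_pos: [0.4791, 0.355, 0.1806]
tool_rot: [0.001, 0.998, 0.058, -0.0]
ft_force: [0.9, 0.0, 0.0]
gripper_width: 0.703
```

```bash
python3 - <<'E'
from knob import *
to(.47,.436,.03,.15)
K=knobs()
ims={n:read_camera(n) for n in CAL}
for n,b in K: print(n,b[1].round(3),[np.round(x,3) for x in fitline(n,ims[n],b[1],b[2])])
t=[cv2.resize(cv2.getRectSubPix(ims["top"],(44,44),tuple(proj("top",p)[0])),(390,390),interpolation=cv2.INTER_CUBIC) for p in([.472,.092,.08],[.47,.436,.04])]
cv2.imwrite("pics/k2.png",np.hstack(t))
E
```

```text
pos [0.4791 0.355  0.1806] yaw 0.116 F [0.9 0.  0. ] Tz [-0.05  0.12 -0.02] g 61.2 t 44.0 j7 -2.03
  tool-units shift [ 0.009 -1.633  3.01 ] turn z -0.42 tilt 0.07
knob scene 0.8 [0.4706 0.4362] yaw~ -2.88 IoU 0.898 med 25.0
knob scene 0.73 [0.4355 0.1029] yaw~ -0.26 IoU 0.928 med 21.0
knob scene 0.65 [ 0.501  -0.4243] yaw~ 1.31 IoU 0.917 med 27.0
knob scene 0.65 [0.4203 0.5916] yaw~ 0.52 IoU 0.914 med 76.0
knob scene 0.51 [0.5091 0.538 ] yaw~ -2.62 IoU 0.934 med 95.0
knob top 0.8 [0.4725 0.0924] yaw~ -0.26 IoU 0.902 med 44.0
knob top 0.58 [ 0.5013 -0.4224] yaw~ 1.31 IoU 0.909 med 37.0
scene [0.471 0.436] [np.float32(78.761), np.float64(-3.48), np.float64(-0.006)]
scene [0.436 0.103] [np.float32(110.957), np.float64(-0.182), np.float64(0.0)]
scene [ 0.501 -0.424] [np.float32(134.182), np.float64(1.289), np.float64(0.0)]
scene [0.42  0.592] [np.float32(116.221), np.float64(0.544), np.float64(0.0)]
scene [0.509 0.538] [np.float32(102.005), np.float64(-2.598), np.float64(0.0)]
top [0.472 0.092] [np.float32(139.499), np.float64(-0.182), np.float64(0.0)]
top [ 0.501 -0.422] [np.float32(121.006), np.float64(1.329), np.float64(0.0)]
```

View pics/k2.png

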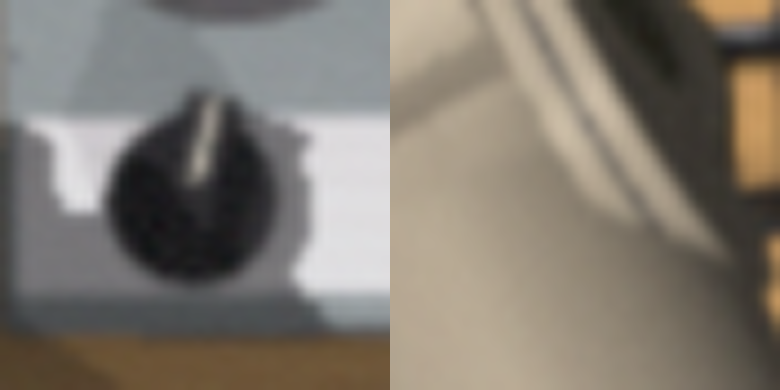

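Emit:
send_rows(targets="0.3 0 -0.5 0 0 0 -0.42;0.3 0 -0.6 0 0 0 0;0.3 0 -0.4 0.3 0 0 0;0.3 0 -0.1 0.4 0 0 0;0.3 0 0 0.3 0 0 0")

```text
clock: 44.75
tool_pos: [0.4675, 0.4349, 0.1297]
tool_rot: [0.0, 0.997, 0.075, -0.0]
ft_force: [-0.8, -1.1, 0.1]
gripper_width: 0.697
```

Emit:
send_rows(targets="0.3 0 0 0 0 0 0;0.3 0 0 0 0 0 0;0.3 0 0 0 0 0 0;0.3 0 0 0 0 0 0;0.3 0 0 0 0 0 0")

```text
clock: 45.25
tool_pos: [0.4685, 0.4344, 0.1318]
tool_rot: [-0.0, 0.997, 0.074, 0.0]
ft_force: [-0.4, -0.3, -0.1]
gripper_width: 0.702
```

```bash
python3 - <<'E'
from knob import *
to(.4705,.4362,.0305,.15)
im=read_camera("scene"); cv2.imwrite("pics/k3.png",cv2.resize(cv2.getRectSubPix(im,(80,60),tuple(proj("scene",[.4705,.436,.04])[0])),(640,480),interpolation=cv2.INTER_CUBIC))
E
```

```text
pos [0.4685 0.4344 0.1318] yaw 0.149 F [-0.4 -0.3 -0.1] Tz [ 0.01  0.14 -0.03] g 61.1 t 45.2 j7 -2.08
  tool-units shift [ 0.042 -0.028  2.025] turn z -0.01 tilt 0.07
```

View pics/k3.png

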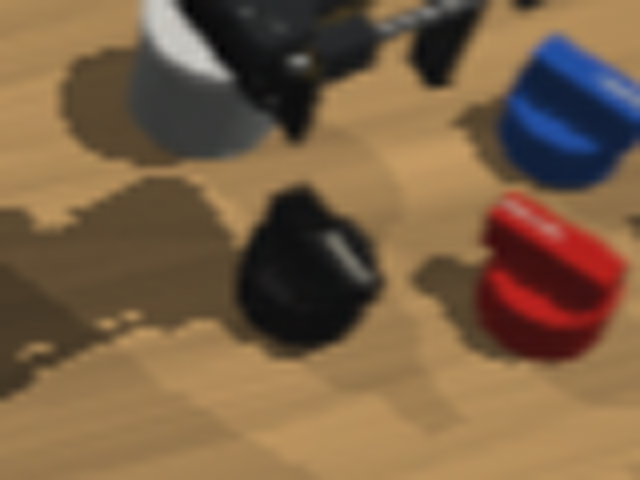

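```bash
python3 - <<'E'
from knob import *
im=read_camera("scene")
for d in silhouettes("scene","knob1"):
    m=d["region"]; p=fit("scene",m,lambda x,y:kparts(x,y,.17),hit("scene",cent(m),.02)[0])
    if np.hypot(*(p-[.47,.436]))<.05:
        print(p, [np.round(x,3) for x in fitline("scene",im,p,.17)])
        to(*p,.0305,.15)
E
```

```text
[0.47180177 0.43535923] [np.float32(106.993), np.float64(0.17), np.float64(0.001)]
pos [0.4683 0.4344 0.1313] yaw 0.149 F [-0.1  0.1  0.2] Tz [-0.07  0.13  0.01] g 61.0 t 45.4 j7 -2.08
  tool-units shift [ 0.072 -0.007  2.015] turn z -0.01 tilt 0.03
```

Emit:
send_rows(targets="0.3 0.065 -0.01 0.3 0 0 0;0.3 0 0 0.5 0 0 0;0.3 0 0 0.6 0 0 0;0.3 0 0 0.4 0 0 0;0.3 0 0 0.2 0 0 0")

```text
clock: 45.9
tool_pos: [0.4703, 0.4342, 0.0278]
tool_rot: [0.001, 0.997, 0.075, -0.001]
ft_force: [0.2, -0.3, -0.1]
gripper_width: 0.699
```

Emit:
send_rows(targets="0.3 0 0 0 0 0 0;0.3 0 0 0 0 0 0;1 0 0 0 0 0 0;1 0 0 0 0 0 0;1 0 0 0 0 0 0", force=20)

```text
clock: 46.4
tool_pos: [0.4716, 0.4357, 0.0318]
tool_rot: [-0.001, 0.997, 0.075, 0.0]
ft_force: [0.5, 1.3, 0.5]
gripper_width: 0.513
```

Emit:
send_rows(targets="1 0 0 0 0 0 0;1 0 0 0 0 0 0;1 0 0 0 0 0 0;1 0 0 0 0 0 0;1 0 0 0 0 0 0")

```text
clock: 46.9
tool_pos: [0.4714, 0.4353, 0.031]
tool_rot: [-0.0, 0.997, 0.075, -0.0]
ft_force: [0.0, -0.0, 1.3]
gripper_width: 0.232
```

Emit:
send_rows(targets="1 0 0 0 0 0 0;1 0 0 0 0 0 0;1 0 0 0 0 0 0;1 0 0 0 0 0 0;1 0 0 0 0 0 0", force=45)

```text
clock: 47.4
tool_pos: [0.4714, 0.4353, 0.031]
tool_rot: [-0.0, 0.997, 0.075, -0.0]
ft_force: [-0.5, -1.2, 1.4]
gripper_width: 0.222
```

```bash
python3 -c "
from knob import *
to(.4735,-.0077,.15,.42)
"
```

```text
pos [0.4714 0.4353 0.031 ] yaw 0.149 F [-0.5 -1.2  1.4] Tz [-0.19  0.18 -0.03] g 19.4 t 47.4 j7 -2.03
  tool-units shift [-1.276  8.768 -2.38 ] turn z -3.38 tilt 0.0
```

Emit:
send_rows(targets="1 0 0 -0.5 0 0 0;1 0 0 -0.9 0 0 0;1 0 0 -0.9 0 0 0;1 -0.05 0.4 -0.5 0 0 0;1 -0.1 0.7 0 0 0 0")

```text
clock: 47.9
tool_pos: [0.473, 0.3827, 0.1749]
tool_rot: [-0.003, 0.997, 0.076, 0.002]
ft_force: [0.8, -0.5, -0.8]
gripper_width: 0.224
```

Emit:
send_rows(targets="1 -0.12 0.8 0 0 0 0;1 -0.12 0.8 0 0 0 0;1 -0.12 0.8 0 0 0 0;1 -0.12 0.8 0 0 0 0;1 -0.12 0.8 0 0 0 0")

```text
clock: 48.4
tool_pos: [0.4719, 0.176, 0.1709]
tool_rot: [-0.0, 0.997, 0.075, -0.0]
ft_force: [0.4, -0.5, 0.1]
gripper_width: 0.224
```

Emit:
send_rows(targets="1 -0.12 0.8 0 0 0 0;1 -0.12 0.8 0 0 0 0;1 -0.12 0.8 0 0 0 0;1 -0.12 0.7 0 0 0 0;1 -0.1 0.37 0 0 0 0")

```text
clock: 48.9
tool_pos: [0.4691, -0.0015, 0.171]
tool_rot: [-0.0, 0.997, 0.073, 0.0]
ft_force: [-0.1, 0.9, -0.9]
gripper_width: 0.229
```

Emit:
send_rows(targets="1 0 0 0 0 0 -0.9;1 0 0 0.3 0 0 -0.9;1 0 0 0.3 0 0 -0.9;1 0 0 0.3 0 0 -0.68;1 0 0 0 0 0 0")

```text
clock: 49.4
tool_pos: [0.4681, 0.0015, 0.1245]
tool_rot: [0.0, 0.978, 0.209, -0.001]
ft_force: [0.1, 0.4, -0.7]
gripper_width: 0.223
```

Emit:
send_rows(targets="1 0 0 0 0 0 0;1 0 0 0 0 0 0;1 0 0 0 0 0 0;1 0 0 0 0 0 0;1 0 0 0 0 0 0")

```text
clock: 49.9
tool_pos: [0.4696, 0.0018, 0.1263]
tool_rot: [-0.0, 0.978, 0.208, 0.0]
ft_force: [0.8, 0.2, -1.2]
gripper_width: 0.23
```

```bash
python3 -c "
from knob import *
to(.4747,-.0075,.102,.42)
"
```

```text
pos [0.4696 0.0018 0.1263] yaw 0.42 F [ 0.8  0.2 -1.2] Tz [-0.07  0.11 -0.02] g 20.0 t 49.9 j7 -1.19
  tool-units shift [0.018 0.211 0.485] turn z -0.01 tilt 0.04
```

Emit:
send_rows(targets="1 0.018 0.211 0 0 0 0;1 0 0 0.2 0 0 0;1 0 0 0.2 0 0 0;1 0 0 0.08 0 0 0;1 0 0 0 0 0 0")

```text
clock: 50.4
tool_pos: [0.4737, -0.0074, 0.101]
tool_rot: [0.0, 0.978, 0.208, -0.001]
ft_force: [0.6, 0.0, -0.5]
gripper_width: 0.23
```

Emit:
send_rows(targets="1 0 0 0.02 0 0 0;1 0 0 0.02 0 0 0;1 0 0 0.02 0 0 0;1 0 0 0 0 0 0;1 0 0 0 0 0 0")

```text
clock: 50.9
tool_pos: [0.4746, -0.0075, 0.0991]
tool_rot: [-0.0, 0.978, 0.208, 0.0]
ft_force: [-1.2, -0.1, -0.9]
gripper_width: 0.224
```

```bash
python3 -c "
from knob import *
to(.4747,-.0075,.081,.42)
"
```

```text
pos [ 0.4746 -0.0075  0.0991] yaw 0.42 F [-1.2 -0.1 -0.9] Tz [-0.08  0.13  0.05] g 19.5 t 50.9 j7 -1.12
  tool-units shift [0.002 0.    0.361] turn z -0.0 tilt 0.02
```

Emit:
send_rows(targets="1 0 0 0.02 0 0 0;1 0 0 0.02 0 0 0;1 0 0 0.02 0 0 0;1 0 0 0 0 0 0;1 0 0 0 0 0 0")

```text
clock: 51.4
tool_pos: [0.4745, -0.0077, 0.096]
tool_rot: [0.0, 0.978, 0.208, 0.0]
ft_force: [-1.1, -1.4, 1.6]
gripper_width: 0.224
```

```bash
python3 -c "
from knob import *
to(.4747,-.0075,.081,.42)
"
```

```text
pos [ 0.4745 -0.0077  0.096 ] yaw 0.42 F [-1.1 -1.4  1.6] Tz [-0.37  0.36  0.03] g 19.5 t 51.4 j7 -1.12
  tool-units shift [ 0.005 -0.003  0.301] turn z -0.0 tilt 0.01
```

Entering cleanly; press on to z≈0.081.

Emit:
send_rows(targets="1 0 0 0.03 0 0 0;1 0 0 0.03 0 0 0;1 0 0 0.03 0 0 0;1 0 0 0.02 0 0 0;1 0 0 0 0 0 0")

```text
clock: 51.9
tool_pos: [0.4742, -0.0077, 0.0901]
tool_rot: [0.0, 0.978, 0.208, -0.0]
ft_force: [-0.6, -1.1, -1.5]
gripper_width: 0.222
```

Emit:
send_rows(targets="1 0 0 0.03 0 0 0;1 0 0 0.03 0 0 0;1 0 0 0.03 0 0 0;1 0 0 0.02 0 0 0;1 0 0 0 0 0 0")

```text
clock: 52.4
tool_pos: [0.4741, -0.0076, 0.0844]
tool_rot: [0.0, 0.978, 0.208, -0.0]
ft_force: [-0.7, -2.8, -4.9]
gripper_width: 0.224
```

Emit:
send_rows(targets="1 0 0 0.03 0 0 0;1 0 0 0.03 0 0 0;1 0 0 0.03 0 0 0;1 0 0 0.02 0 0 0;1 0 0 0 0 0 0")

```text
clock: 52.9
tool_pos: [0.4743, -0.0075, 0.0809]
tool_rot: [-0.001, 0.978, 0.208, -0.001]
ft_force: [-16.2, -2.4, 29.6]
gripper_width: 0.228
```

```bash
python3 -c "
from knob import *
to(.4747,-.0075,.081,.42)
"
```

```text
pos [ 0.4743 -0.0075  0.0809] yaw 0.42 F [-16.2  -2.4  29.6] Tz [-0.58  3.7   0.19] g 19.8 t 52.9 j7 -1.09
  tool-units shift [ 0.007  0.003 -0.003] turn z -0.0 tilt 0.12
```

Emit:
send_rows(targets="1 0 0 -0.055 0 0 0;1 0 0 0 0 0 0.6;1 0 0 0 0 0 0.6;1 0 0 0 0 0 0.6;1 0 0 0 0 0 0.6")

```text
clock: 53.4
tool_pos: [0.4744, -0.0077, 0.0819]
tool_rot: [0.0, 0.994, 0.113, -0.0]
ft_force: [-1.2, -3.3, -3.2]
gripper_width: 0.226
```

Emit:
send_rows(targets="1 0 0 0 0 0 0.6;1 0 0 0 0 0 0.6;1 0 0 0 0 0 0.6;1 0 0 0 0 0 0.6;1 0 0 0 0 0 0.6")

```text
clock: 53.9
tool_pos: [0.4745, -0.0079, 0.082]
tool_rot: [0.0, 1.0, -0.007, 0.0]
ft_force: [-0.8, -4.6, -3.6]
gripper_width: 0.224
```

Emit:
send_rows(targets="1 0 0 0 0 0 0.5;1 0 0 0 0 0 0.5;1 0 0 0 0 0 0;1 0 0 0 0 0 0;1 0 0 0 0 0 0")

```text
clock: 54.4
tool_pos: [0.4744, -0.0079, 0.082]
tool_rot: [0.0, 0.999, -0.046, -0.0]
ft_force: [0.1, -5.0, -4.8]
gripper_width: 0.228
```

```bash
python3 -c "
from knob import *
to(.4747,-.0075,.081,.03)
"
```

```text
pos [ 0.4744 -0.0079  0.082 ] yaw -0.092 F [ 0.1 -5.  -4.8] Tz [-1.19  0.17  0.04] g 19.8 t 54.4 j7 -1.59
  tool-units shift [ 0.005 -0.008  0.021] turn z -1.52 tilt 0.02
```

Emit:
send_rows(targets="1 0 0 0 0 0 0.5;1 0 0 0 0 0 0.4;1 0 0 0 0 0 0;1 0 0 0 0 0 0;1 0 0 0 0 0 0")

```text
clock: 54.9
tool_pos: [0.4744, -0.0079, 0.0821]
tool_rot: [0.0, 0.997, -0.082, 0.0]
ft_force: [-0.6, -4.1, -4.6]
gripper_width: 0.223
```

```bash
python3 -c "
from knob import *
to(.4747,-.0075,.081,.03)
"
```

```text
pos [ 0.4744 -0.0079  0.0821] yaw -0.164 F [-0.6 -4.1 -4.6] Tz [-1.24  0.24  0.03] g 19.4 t 54.9 j7 -1.66
  tool-units shift [ 0.004 -0.009  0.022] turn z -2.42 tilt 0.02
```

Emit:
send_rows(targets="1 0 0 0.015 0 0 0.5;1 0 0 0 0 0 0.4;1 0 0 0 0 0 0;1 0 0 0 0 0 0;1 0 0 0 0 0 0")

```text
clock: 55.4
tool_pos: [0.4747, -0.008, 0.0818]
tool_rot: [0.0, 0.993, -0.117, 0.0]
ft_force: [-2.0, -5.8, 0.7]
gripper_width: 0.228
```

```bash
python3 -c "
from knob import *
to(.4747,-.0075,.081,.03)
"
```

```text
pos [ 0.4747 -0.008   0.0818] yaw -0.235 F [-2.  -5.8  0.7] Tz [-1.49  0.72  0.31] g 19.8 t 55.4 j7 -1.73
  tool-units shift [-0.002 -0.01   0.015] turn z -3.32 tilt 0.03
```

Emit:
send_rows(targets="1 0 0 0 0 0 0.4;1 0 0 0 0 0 0.3;1 0 0 0 0 0 0;1 0 0 0 0 0 0;1 0 0 0 0 0 0")

```text
clock: 55.9
tool_pos: [0.4747, -0.0081, 0.0817]
tool_rot: [0.0, 0.989, -0.145, 0.0]
ft_force: [-2.6, -5.7, 0.9]
gripper_width: 0.227
```

```bash
python3 -c "
from knob import *
to(.4747,-.0075,.081,.03)
"
```

```text
pos [ 0.4747 -0.0081  0.0817] yaw -0.291 F [-2.6 -5.7  0.9] Tz [-1.58  0.64  0.59] g 19.8 t 55.9 j7 -1.78
  tool-units shift [-0.003 -0.011  0.015] turn z -4.01 tilt 0.04
```

Emit:
send_rows(targets="1 0 0 0.04 0 0 0;1 0 0 0 0 0 0;0.4 0 0 0 0 0 -0.3;0.4 0 0 0 0 0 0;0.4 0 0 0 0 0 0")

```text
clock: 56.4
tool_pos: [0.4749, -0.0068, 0.0797]
tool_rot: [-0.001, 0.991, -0.134, 0.0]
ft_force: [0.4, -0.8, -0.2]
gripper_width: 0.42
```

Emit:
send_rows(targets="0.4 0 0 0 0 0 0;0.4 0 0 -0.6 0 0 0;0.3 0 0 -0.8 0 0 0;0.3 0 0 -0.8 0 0 -0.6;0.3 0 0 0 0 0 -1")

```text
clock: 56.9
tool_pos: [0.4771, -0.0073, 0.194]
tool_rot: [-0.002, 0.998, -0.069, 0.003]
ft_force: [-0.1, -0.6, -0.6]
gripper_width: 0.688
```

Emit:
send_rows(targets="0.3 0 0 0 0 0 -1;0.3 0 0 0 0 0 -1;0.3 0 0 0 0 0 -1;0.3 0 0 0 0 0 -1;0.3 0 0 0 0 0 -1")

```text
clock: 57.4
tool_pos: [0.4745, -0.0073, 0.1894]
tool_rot: [-0.0, 0.991, 0.131, 0.0]
ft_force: [-0.6, -0.5, -0.4]
gripper_width: 0.698
```

Emit:
send_rows(targets="0.3 0 0 0 0 0 -1;0.3 0 0 0 0 0 -1;0.3 0 0 0 0 0 -1;0.3 0 0 0 0 0 -1;0.3 0 0 0 0 0 -1")

```text
clock: 57.9
tool_pos: [0.4745, -0.0073, 0.1894]
tool_rot: [-0.0, 0.946, 0.325, 0.0]
ft_force: [0.6, 0.3, -0.0]
gripper_width: 0.701
```

Emit:
send_rows(targets="0.3 0 0 0 0 0 -1;0.3 0 0 0 0 0 -1;0.3 0 0 0 0 0 -1;0.3 0 0 0 0 0 -1;0.3 0 0 0 0 0 -1")

```text
clock: 58.4
tool_pos: [0.4745, -0.0073, 0.1894]
tool_rot: [-0.0, 0.862, 0.507, 0.0]
ft_force: [-0.3, -0.5, -0.5]
gripper_width: 0.703
```

Emit:
send_rows(targets="0.3 0 0 0 0 0 -1;0.3 0 0 0 0 0 -1;0.3 -0.6 0.2 0 0 0 -1;0.3 -0.75 0.26 0 0 0 0;0.3 -0.75 0.26 0 0 0 0")

```text
clock: 58.9
tool_pos: [0.4786, -0.119, 0.1897]
tool_rot: [-0.0, 0.796, 0.606, 0.001]
ft_force: [0.8, -0.4, 0.3]
gripper_width: 0.697
```

Emit:
send_rows(targets="0.3 -0.75 0.26 0 0 0 0;0.3 -0.75 0.26 0 0 0 0;0.3 -0.75 0.26 0 0 0 0;0.3 -0.75 0.26 0 0 0 0;0.3 -0.75 0.26 0 0 0 0")

```text
clock: 59.4
tool_pos: [0.4914, -0.3176, 0.1889]
tool_rot: [-0.0, 0.796, 0.605, 0.0]
ft_force: [1.2, 1.1, -0.1]
gripper_width: 0.7
```

```bash
python3 - <<'E'
from knob import *
to(.502,-.423,.031,1.3)
K=knobs()
ims={n:read_camera(n) for n in CAL}
for n,b in K: print(n,b[1].round(3),[np.round(x,3) for x in fitline(n,ims[n],b[1],b[2])])
E
```

```text
pos [ 0.4914 -0.3176  0.1889] yaw 1.301 F [ 1.2  1.1 -0.1] Tz [-0.07  0.02  0.02] g 60.9 t 59.4 j7 0.54
  tool-units shift [-1.976  0.769  3.158] turn z 0.01 tilt 0.03
knob scene 0.85 [0.4196 0.5926] yaw~ 0.52 IoU 0.932 med 79.5
knob scene 0.66 [ 0.4392 -0.001 ] yaw~ -0.26 IoU 0.918 med 29.0
knob scene 0.65 [ 0.4533 -0.1077] yaw~ 0.52 IoU 0.451 med 92.0
knob scene 0.55 [0.436  0.1042] yaw~ -0.26 IoU 0.899 med 29.0
knob scene 0.54 [ 0.5026 -0.4245] yaw~ 1.31 IoU 0.9 med 24.0
knob scene 0.54 [0.5097 0.5376] yaw~ -2.62 IoU 0.928 med 94.0
knob top 0.82 [ 0.4742 -0.0116] yaw~ -0.26 IoU 0.933 med 43.0
knob top 0.54 [0.4709 0.0927] yaw~ -0.26 IoU 0.891 med 46.0
scene [0.42  0.593] [np.float32(118.088), np.float64(0.544), np.float64(-0.001)]
scene [ 0.439 -0.001] [np.float32(137.512), np.float64(-0.242), np.float64(0.0)]
scene [ 0.453 -0.108] [np.float32(185.492), np.float64(1.124), np.float64(0.006)]
scene [0.436 0.104] [np.float32(113.031), np.float64(-0.142), np.float64(-0.002)]
scene [ 0.503 -0.425] [np.float32(81.104), np.float64(1.269), np.float64(0.002)]
scene [0.51  0.538] [np.float32(103.777), np.float64(-2.598), np.float64(-0.001)]
top [ 0.474 -0.012] [np.float32(128.461), np.float64(-0.202), np.float64(0.0)]
top [0.471 0.093] [np.float32(133.195), np.float64(-0.182), np.float64(0.0)]
```

Emit:
send_rows(targets="0.3 -0.6 0.25 0 0 0 0;0.3 -0.6 0.25 0 0 0 0;0.3 -0.5 0.2 0.2 0 0 0;0.3 -0.28 0.07 0.5 0 0 0;0.3 0 0 0.5 0 0 0")

```text
clock: 60.2
tool_pos: [0.502, -0.4227, 0.1291]
tool_rot: [0.001, 0.796, 0.605, 0.0]
ft_force: [-0.2, 0.4, -0.0]
gripper_width: 0.7
```

Emit:
send_rows(targets="0.3 0 0 0 0 0 0;0.3 0 0 0 0 0 0;0.3 0 0 0 0 0 0;0.3 0 0 0 0 0 0;0.3 0 0 0 0 0 0")

```text
clock: 60.7
tool_pos: [0.5021, -0.422, 0.1305]
tool_rot: [0.001, 0.796, 0.605, 0.0]
ft_force: [-0.4, 0.4, -0.6]
gripper_width: 0.704
```

```bash
python3 -c "
from knob import *
to(.502,-.4235,.0308,1.29)
"
```

```text
pos [ 0.5021 -0.422   0.1305] yaw 1.3 F [-0.4  0.4 -0.6] Tz [-0.07  0.04  0.02] g 61.2 t 60.7 j7 0.73
  tool-units shift [-0.029  0.002  1.993] turn z 0.13 tilt 0.08
```

Emit:
send_rows(targets="0.3 -0.03 0 0.3 0 0 0.13;0.3 0 0 0.5 0 0 0;0.3 0 0 0.6 0 0 0;0.3 0 0 0.4 0 0 0;0.3 0 0 0.19 0 0 0")

```text
clock: 61.2
tool_pos: [0.5001, -0.4227, 0.027]
tool_rot: [-0.002, 0.799, 0.601, -0.0]
ft_force: [0.7, 1.8, 14.9]
gripper_width: 0.701
```

Emit:
send_rows(targets="0.3 0 0 0 0 0 0;0.3 0 0 0 0 0 0;1 0 0 0 0 0 0;1 0 0 0 0 0 0;1 0 0 0 0 0 0", force=20)

```text
clock: 61.7
tool_pos: [0.5013, -0.4237, 0.0303]
tool_rot: [0.0, 0.799, 0.601, 0.0]
ft_force: [-0.1, -0.3, -0.9]
gripper_width: 0.513
```

Emit:
send_rows(targets="1 0 0 0 0 0 0;1 0 0 0 0 0 0;1 0 0 0 0 0 0;1 0 0 0 0 0 0;1 0 0 0 0 0 0")

```text
clock: 62.2
tool_pos: [0.5012, -0.4236, 0.03]
tool_rot: [-0.0, 0.799, 0.601, 0.0]
ft_force: [0.8, -0.1, 0.7]
gripper_width: 0.226
```

Emit:
send_rows(targets="1 0 0 0 0 0 0;1 0 0 0 0 0 0;1 0 0 0 0 0 0;1 0 0 0 0 0 0;1 0 0 0 0 0 0", force=45)

```text
clock: 62.7
tool_pos: [0.5012, -0.4236, 0.03]
tool_rot: [0.0, 0.799, 0.601, 0.0]
ft_force: [-0.3, 0.2, 0.8]
gripper_width: 0.231
```

```bash
python3 -c "
from knob import *
to(.477,-.1075,.15,.6)
"
```

```text
pos [ 0.5012 -0.4236  0.03  ] yaw 1.289 F [-0.3  0.2  0.8] Tz [-0.1  0.1 -0. ] g 20.1 t 62.7 j7 0.78
  tool-units shift [ 5.939 -2.221 -2.4  ] turn z 8.62 tilt 0.01
```

Emit:
send_rows(targets="1 0 0 -0.5 0 0 0;1 0 0 -0.9 0 0 0;1 0 0 -0.9 0 0 0;1 0.3 -0.1 0 0 0 0;1 0.7 -0.27 0 0 0 0")

```text
clock: 63.2
tool_pos: [0.4965, -0.3731, 0.1465]
tool_rot: [0.002, 0.8, 0.599, -0.0]
ft_force: [0.4, 1.0, -1.2]
gripper_width: 0.23
```

Emit:
send_rows(targets="1 0.8 -0.3 0 0 0 0;1 0.8 -0.3 0 0 0 0;1 0.8 -0.3 0 0 0 0;1 0.8 -0.3 0 0 0 0;1 0.8 -0.3 0 0 0 0")

```text
clock: 63.7
tool_pos: [0.4802, -0.1558, 0.1446]
tool_rot: [-0.0, 0.799, 0.601, 0.0]
ft_force: [0.6, 1.3, 0.2]
gripper_width: 0.223
```

Emit:
send_rows(targets="1 0.6 -0.2 0 0 0 0;1 0.34 -0.15 0 0 0 0.5;1 0 0 0 0 0 0.9;1 0 0 0 0 0 0.9;1 0 0 0 0 0 0.9")

```text
clock: 64.2
tool_pos: [0.4768, -0.1072, 0.1449]
tool_rot: [-0.0, 0.87, 0.493, 0.0]
ft_force: [-0.2, -0.7, -0.6]
gripper_width: 0.221
```

Emit:
send_rows(targets="1 0 0 0 0 0 0.9;1 0 0 0 0 0 0.9;1 0 0 0 0 0 0.9;1 0 0 0.2 0 0 0.9;1 0 0 0.2 0 0 0.9")

```text
clock: 64.7
tool_pos: [0.477, -0.1074, 0.1248]
tool_rot: [-0.0, 0.944, 0.329, 0.0]
ft_force: [-0.2, 0.8, -0.4]
gripper_width: 0.226
```

Emit:
send_rows(targets="1 0 0 0 0 0 0.9;1 0 0 0 0 0 0;1 0 0 0 0 0 0;1 0 0 0 0 0 0;1 0 0 0 0 0 0")

```text
clock: 65.2
tool_pos: [0.4771, -0.1074, 0.1251]
tool_rot: [-0.0, 0.955, 0.297, 0.0]
ft_force: [-0.1, -0.6, -0.2]
gripper_width: 0.224
```

```bash
python3 -c "
from knob import *
to(.477,-.1075,.101,.6)
"
```

```text
pos [ 0.4771 -0.1074  0.1251] yaw 0.602 F [-0.1 -0.6 -0.2] Tz [-0.06  0.11  0.01] g 19.5 t 65.2 j7 -0.57
  tool-units shift [-0.003  0.001  0.482] turn z 0.03 tilt 0.03
```

Emit:
send_rows(targets="1 0 0 0.2 0 0 0;1 0 0 0.2 0 0 0;1 0 0 0.08 0 0 0;1 0 0 0 0 0 0;1 0 0 0 0 0 0")

```text
clock: 65.7
tool_pos: [0.4769, -0.1077, 0.1009]
tool_rot: [0.0, 0.955, 0.296, -0.0]
ft_force: [0.3, -0.4, -0.9]
gripper_width: 0.226
```

Emit:
send_rows(targets="1 0 0 0.02 0 0 0;1 0 0 0.02 0 0 0;1 0 0 0.02 0 0 0;1 0 0 0 0 0 0;1 0 0 0 0 0 0")

```text
clock: 66.2
tool_pos: [0.477, -0.1074, 0.098]
tool_rot: [-0.0, 0.955, 0.296, 0.0]
ft_force: [0.6, 0.3, 0.0]
gripper_width: 0.227
```

Emit:
send_rows(targets="1 0 0 0.02 0 0 0;1 0 0 0.02 0 0 0;1 0 0 0.02 0 0 0;1 0 0 0 0 0 0;1 0 0 0 0 0 0")

```text
clock: 66.7
tool_pos: [0.4772, -0.1077, 0.0951]
tool_rot: [0.0, 0.955, 0.296, 0.0]
ft_force: [0.2, -0.9, 3.0]
gripper_width: 0.226
```

```bash
python3 -c "
from knob import *
to(.477,-.1075,.08,.6)
"
```

```text
pos [ 0.4772 -0.1077  0.0951] yaw 0.601 F [ 0.2 -0.9  3. ] Tz [-0.34  0.2   0.  ] g 19.7 t 66.7 j7 -0.53
  tool-units shift [-0.001 -0.005  0.302] turn z 0.02 tilt 0.02
```

Emit:
send_rows(targets="1 0 0 0.03 0 0 0;1 0 0 0.03 0 0 0;1 0 0 0.03 0 0 0;1 0 0 0.02 0 0 0;1 0 0 0 0 0 0")

```text
clock: 67.2
tool_pos: [0.4768, -0.1076, 0.0891]
tool_rot: [0.0, 0.955, 0.296, -0.0]
ft_force: [0.3, -2.0, -1.9]
gripper_width: 0.228
```

Emit:
send_rows(targets="1 0 0 0.03 0 0 0;1 0 0 0.03 0 0 0;1 0 0 0.03 0 0 0;1 0 0 0.02 0 0 0;1 0 0 0 0 0 0")

```text
clock: 67.7
tool_pos: [0.4767, -0.1075, 0.0835]
tool_rot: [0.0, 0.955, 0.296, -0.0]
ft_force: [-0.2, -3.6, -4.5]
gripper_width: 0.225
```

Emit:
send_rows(targets="1 0 0 0.03 0 0 0;1 0 0 0.03 0 0 0;1 0 0 0.03 0 0 0;1 0 0 0.02 0 0 0;1 0 0 0 0 0 0")

```text
clock: 68.2
tool_pos: [0.4768, -0.1075, 0.0798]
tool_rot: [-0.001, 0.955, 0.296, -0.0]
ft_force: [-14.9, 0.6, 32.5]
gripper_width: 0.225
```

```bash
python3 -c "
from knob import *
to(.477,-.1075,.08,.6)
"
```

```text
pos [ 0.4768 -0.1075  0.0798] yaw 0.601 F [-14.9   0.6  32.5] Tz [0.11 3.43 0.03] g 19.6 t 68.2 j7 -0.5
  tool-units shift [ 0.003  0.002 -0.004] turn z 0.01 tilt 0.14
```

Emit:
send_rows(targets="1 0 0 -0.045 0 0 0;1 0 0 0 0 0 0.6;1 0 0 0 0 0 0.6;1 0 0 0 0 0 0.6;1 0 0 0 0 0 0.6")

```text
clock: 68.7
tool_pos: [0.4769, -0.1075, 0.0805]
tool_rot: [0.0, 0.979, 0.202, -0.0]
ft_force: [-0.8, -3.6, -1.0]
gripper_width: 0.225
```

Emit:
send_rows(targets="1 0 0 0 0 0 0.6;1 0 0 0 0 0 0.6;1 0 0 0 0 0 0.6;1 0 0 0 0 0 0.6;1 0 0 0 0 0 0.6")

```text
clock: 69.2
tool_pos: [0.4771, -0.1076, 0.0805]
tool_rot: [0.0, 0.996, 0.084, 0.0]
ft_force: [-1.6, -4.4, -1.8]
gripper_width: 0.224
```

Emit:
send_rows(targets="1 0 0 0 0 0 0.6;1 0 0 0 0 0 0.6;1 0 0 0 0 0 0.6;1 0 0 0 0 0 0.6;1 0 0 0 0 0 0.6")

```text
clock: 69.7
tool_pos: [0.4771, -0.1078, 0.0805]
tool_rot: [0.0, 0.999, -0.036, 0.0]
ft_force: [0.0, -4.3, -3.2]
gripper_width: 0.229
```

Emit:
send_rows(targets="1 0 0 0 0 0 0.6;1 0 0 0 0 0 0.6;1 0 0 0 0 0 0;1 0 0 0 0 0 0;1 0 0 0 0 0 0")

```text
clock: 70.2
tool_pos: [0.4771, -0.1078, 0.0806]
tool_rot: [0.0, 0.997, -0.083, 0.0]
ft_force: [1.0, -6.0, -4.7]
gripper_width: 0.227
```

```bash
python3 -c "
from knob import *
to(.477,-.1075,.08,.03)
"
```

```text
pos [ 0.4771 -0.1078  0.0806] yaw -0.166 F [ 1.  -6.  -4.7] Tz [-1.37  0.08  0.15] g 19.8 t 70.2 j7 -1.18
  tool-units shift [-0.004 -0.006  0.012] turn z -2.45 tilt 0.05
```

Emit:
send_rows(targets="1 0 0 0 0 0 0.5;1 0 0 0 0 0 0.4;1 0 0 0 0 0 0;1 0 0 0 0 0 0;1 0 0 0 0 0 0")

```text
clock: 70.7
tool_pos: [0.4772, -0.1081, 0.0806]
tool_rot: [0.001, 0.993, -0.118, 0.0]
ft_force: [0.2, -6.8, -2.9]
gripper_width: 0.23
```

```bash
python3 -c "
from knob import *
to(.477,-.1075,.08,.03)
"
```

```text
pos [ 0.4772 -0.1081  0.0806] yaw -0.238 F [ 0.2 -6.8 -2.9] Tz [-1.62 -0.05  0.39] g 20.0 t 70.7 j7 -1.24
  tool-units shift [-0.007 -0.011  0.013] turn z -3.34 tilt 0.09
```

Emit:
send_rows(targets="1 0 0 0 0 0 0.3;1 0 0 0.04 0 0 0;1 0 0 0 0 0 0;0.4 0 0 0 0 0 -0.4;0.4 0 0 0 0 0 0")

```text
clock: 71.2
tool_pos: [0.4774, -0.1067, 0.0788]
tool_rot: [-0.001, 0.993, -0.114, 0.0]
ft_force: [0.2, 0.0, -0.8]
gripper_width: 0.331
```

Emit:
send_rows(targets="0.4 0 0 0 0 0 0;0.4 0 0 0 0 0 0;0.4 0 0 -0.6 0 0 0;0.3 0 0 -0.8 0 0 0;0.3 0 0 -0.8 0 0 0")

```text
clock: 71.7
tool_pos: [0.4767, -0.108, 0.1896]
tool_rot: [0.001, 0.993, -0.116, -0.0]
ft_force: [0.2, 0.9, 1.1]
gripper_width: 0.669
```

Emit:
send_rows(targets="0.3 0 0.6 -0.3 0 0 0;0.3 0 0.8 0 0 0 0;0.3 0 0.8 0 0 0 0;0.3 0 0.8 0 0 0 0;0.3 0 0.8 0 0 0 0")

```text
clock: 72.2
tool_pos: [0.4334, -0.2933, 0.2035]
tool_rot: [-0.0, 0.993, -0.115, 0.0]
ft_force: [0.9, 0.1, 1.4]
gripper_width: 0.699
```

Emit:
send_rows(targets="0.3 0 0.8 0 0 0 0;0.3 0 0.6 0 0 0 0;0.3 0 0 0 0 0 0;0.3 0 0 0 0 0 0;0.3 0 0 0 0 0 0")

```text
clock: 72.7
tool_pos: [0.4182, -0.3594, 0.2035]
tool_rot: [-0.0, 0.993, -0.114, -0.0]
ft_force: [0.8, 1.4, -0.7]
gripper_width: 0.699
```

```bash
python3 - <<'E'
from meas import *; from knob import *
to()
ims={n:read_camera(n) for n in CAL}
def kp(x,y,t):
    return [P+np.array([0,0,.05]) for P in kparts(x,y,t)]
for n in CAL:
    for d in silhouettes(n,"knob1"):
        m=d["region"]; v,u=np.nonzero(m)
        c=hit(n,cent(m),.07)[0]
        if abs(c[1])<.2:
            M=cv2.resize(m.astype(np.uint8),None,fx=4,fy=4,interpolation=cv2.INTER_NEAREST); best=(0,)
            for z in(0,.002,.004,.006,.008,.01):
                K=lambda x,y,t=-.17:[P+np.array([0,0,.05+z]) for P in kparts(x,y,t)]
                p=fit(n,m,K,c); a=maskof(n,K(*p)); i=(a&M).sum()/(a|M).sum()
                if i>best[0]: best=(i,z,p.round(4))
                if z==0: p0=p
            print(n,"z=home:",p0.round(4),"best",best)
    for ly in(.1,0,-.1):
        sx=np.array([.4735-.029*ly,-.0077+ly]); g=ims[n].min(2).astype(np.float32); b=None
        for t in np.arange(-.5,.6,.02):
            for off in np.arange(-.006,.0061,.001):
                s=np.linspace(.006,.034,12); P=np.c_[sx[0]+s*np.cos(t)-off*np.sin(t),sx[1]+s*np.sin(t)+off*np.cos(t),0*s+.099]
                uv=proj(n,P).astype(np.float32); val=cv2.remap(g,uv[:,:1],uv[:,1:],cv2.INTER_CUBIC).mean()
                if b is None or val>b[0]: b=(val,t,off)
        print(n,ly,"line yaw",np.round(b,3))
near=np.array([.605,-.089])
disc("disc_small",.086,near)
w=40; t=[]
for n in CAL:
    uv=proj(n,[.53,-.005,.06])[0]; w2=70
    t.append(cv2.resize(cv2.getRectSubPix(ims[n],(130,130),tuple(uv)),(400,400),interpolation=cv2.INTER_CUBIC))
cv2.imwrite("pics/f1.png",np.hstack(t)); cv2.imwrite("pics/f2.png",cv2.resize(ims["top"],(800,600)))
E
```

```text
pos [ 0.4182 -0.3594  0.2035] yaw -0.229 F [ 0.8  1.4 -0.7] Tz [-0.02  0.08  0.05] g 60.8 t 72.7 j7 -0.88
  tool-units shift [0. 0. 0.] turn z 0.0 tilt 0.05
scene z=home: [ 0.4773 -0.1087] best (np.float64(0.9336801040312094), 0, array([ 0.4773, -0.1087]))
scene z=home: [ 0.4756 -0.0084] best (np.float64(0.8244392884764115), 0, array([ 0.4756, -0.0084]))
scene z=home: [0.4698 0.0935] best (np.float64(0.90625), 0, array([0.4698, 0.0935]))
scene 0.1 line yaw [ 1.09951e+02 -1.60000e-01 -1.00000e-03]
scene 0 line yaw [132.288  -0.22    0.   ]
scene -0.1 line yaw [103.162  -0.24    0.   ]
top z=home: [ 0.473 -0.008] best (np.float64(0.9530396796505278), 0.002, array([ 0.4731, -0.0078]))
top z=home: [0.4696 0.0926] best (np.float64(0.9353995519044063), 0.002, array([0.4695, 0.0926]))
top z=home: [ 0.4745 -0.1085] best (np.float64(0.9094163981382026), 0, array([ 0.4745, -0.1085]))
top 0.1 line yaw [134.381  -0.18    0.   ]
top 0 line yaw [131.289  -0.22    0.   ]
top -0.1 line yaw [124.862  -0.24    0.   ]
disc_small scene 0.79 [ 0.6046 -0.0891] ratio 0.95
disc_small top 0.63 [ 0.6045 -0.0895] ratio 0.8
```

View pics/f1.png

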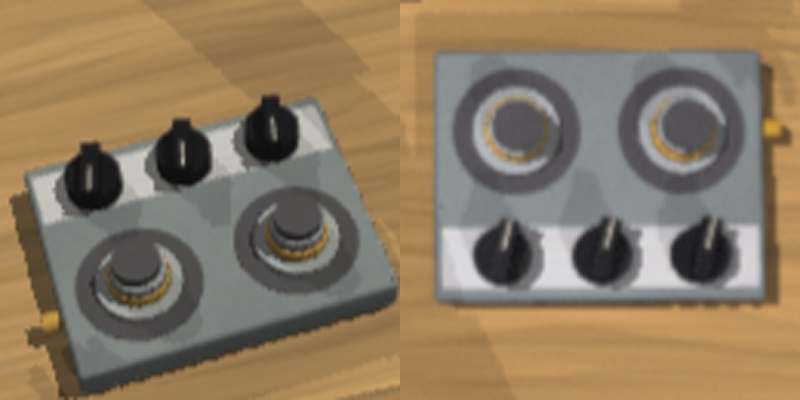

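View pics/f2.png

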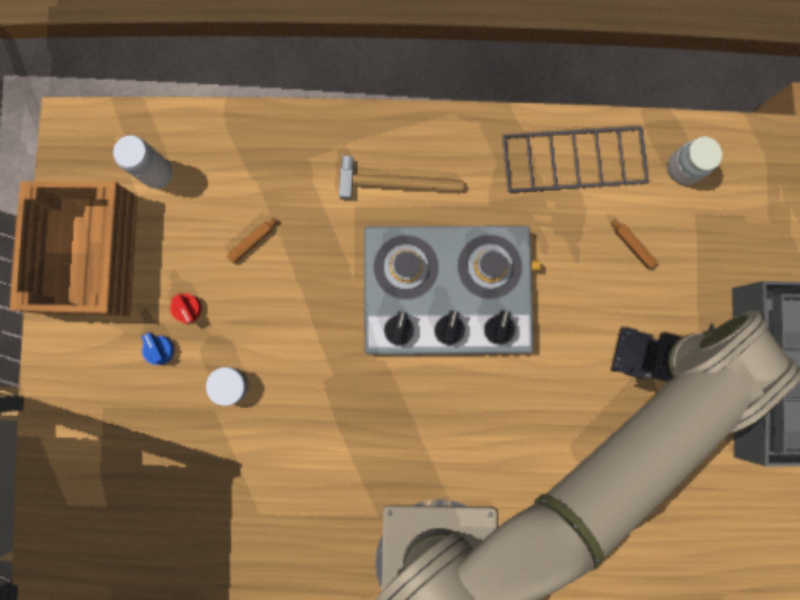

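```bash
python3 -c "
from rig import *
print(close_job())"
```

```text
the job is handed in; nothing more can be done
None
```

The stove is back together and the job is handed in at about 73 s of the 210 s allowed.

- **Burner:** I stacked the three discs on the bare right-hand seat, largest to smallest, before touching the knobs. By the cameras and the arm's placing positions, they sit within about 1–2 mm of the seat centre. The small disc was squeezed true in only one direction before placing. Its last reading was (0.6045, -0.089), against a seat centre of about (0.605, -0.089).
- **Knobs pushed home:** All three black knobs, one per spindle, dipped in force as they snapped and then bottomed out at 23–33 N. Their fitted shapes in the last pictures match the fully-home height to within 2 mm; the top camera's best match for two of them was 2 mm high.
- **Knobs turned off:** I turned each clockwise until the torque rose sharply at the stop (0.4–0.6 N m). Their white lines now point 0.16–0.24 rad past the world x axis. That is 0.19–0.27 rad past the stove's off direction, slightly more than the stated 0.2 rad of play for the middle and right knobs. The stop torque is therefore the better evidence that they are off.
- **Other things on the bench:** I did not touch any of them. In the last top picture the hammer, tin, pegs and the red and blue knobs have not visibly moved. The spirit level was hidden under the raised arm in that picture, so I could not check it.
- **One thing to note:** The gripper touched the third knob's skirt with about 15 N while being lowered onto it, well under the 40 N limit.

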